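# Set up a covered slide bath on the warming plate

### The job

Set up the slide bath on the warming plate, one part at a time from the bottom up: first the steel pan, centred on the black plate with its long side along the plate's long side; then the empty grey dish into the pan, then the slide rack into the dish, and last the lid onto the dish, each seated flat and lengthwise with what is below it. Set the parts down rather than letting them drop, and leave the bottle, vial, brush beaker, blade box and cassette where they are.

Things in the scene. Friction and masses are not known exactly. Their poses are not given: they have to be found in the camera images.
- hotplate: Small white bench warming plate, fixed: white body 150 x 100 mm and 36 mm high, on it a black heating plate 140 (x) x 90 (y) mm whose flat top is 45 mm above the bench. A grey control nose, 26 mm high, sticks out of its -x end to x = -102 mm. Origin: under the centre of the black plate, at bench height; x along the plate's long side, z up.
- pan: Open rectangular steel pan, loose, 120 (x) x 68 (y) x 24 (z) mm outside, walls and floor 2 mm (inside 116 x 64 mm), about 0.22 kg. Take it from above across its 68 mm width. Origin: centre of its underside; z up.
- dish: Open rectangular grey plastic staining dish, loose, empty, 106 (x) x 54 (y) x 62 (z) mm outside, walls and floor 3 mm (inside 100 x 48 x 59 deep), about 0.20 kg. Goes into the pan with 5 mm play on each side. Take it across its 54 mm width, near the top. Origin: centre of its underside; z up.
- rack: Steel rack with five glass slides on edge, loose, 90 (x) x 38 (y) x 48 (z) mm, 0.13 kg. Frame and slides are 28 mm high; across its middle an upright grip plate, 10 mm thick (x), 38 mm wide (y), solid from 30 to 48 mm height: take it with fingers closing along x. Goes into the dish with 5 mm play each side, its top then 11 mm below the rim. Origin: centre of its underside; z up.
- lid: Grey plastic lid, loose, about 0.09 kg. From below: a plug 90 (x) x 38 (y) x 5 mm on which it lies; on it a plate 114 x 62 x 5 mm (5 to 10 mm height); on top a grip bar 44 mm long (x), 12 mm thick (y), from 10 to 34 mm height. On the dish the plate rests on the rim and the plug reaches 5 mm into the mouth with 5 mm play on each side. Origin: centre of the plug's underside; z up.
- bottle: Bystander: brown bottle, yellow cap, 46 mm across, 100 mm high. Origin: centre of its underside; z up.
- vial: Bystander: small brown vial, white cap, 24 mm across, 42 mm high. Origin: centre of its underside; z up.
- brushes: Bystander: beaker 62 mm across, 70 mm high, with brushes that reach 165 mm high. Origin: centre of its underside; z up.
- blades: Bystander: blue blade box 70 x 30 x 22 mm. Origin: centre of its underside; z up.
- cassette: Bystander: white tissue cassette with a wax block, 41 x 28 x 8 mm. Origin: centre of its underside; z up.
Things that resemble listed ones, but are neither listed nor needed, are in the scene too. Leave any red look-alike of the rack alone.

How it is judged:
On the way, in this order (a step that is already met when the one before it is completed fails the run):
1. the pan stands centred on the black plate, lengthwise, and is let go (horizontal distance between pan and hotplate below 0.012 m and z of pan in the frame of hotplate between 0.042 and 0.049 m and angle between the x axis of pan and the x axis of hotplate, either way round below 0.2 rad and angle between pan's own z axis and vertical below 0.06 rad and contact force between the fingers and pan below 0.3 N), for 0.2 s.
2. the dish stands on the pan's floor, and is let go (horizontal distance between pan and hotplate below 0.012 m and z of pan in the frame of hotplate between 0.042 and 0.049 m and angle between the x axis of pan and the x axis of hotplate, either way round below 0.2 rad and angle between each of pan, dish's own z axis and vertical below 0.06 rad and horizontal distance between dish and pan below 0.01 m and z of dish in the frame of pan between -0.001 and 0.005 m and contact force between the fingers and dish below 0.3 N), for 0.2 s.
3. the rack stands on the dish's floor, and is let go (horizontal distance between pan and hotplate below 0.012 m and z of pan in the frame of hotplate between 0.042 and 0.049 m and angle between the x axis of pan and the x axis of hotplate, either way round below 0.2 rad and angle between each of pan, dish's own z axis and vertical below 0.06 rad and horizontal distance between dish and pan below 0.01 m and z of dish in the frame of pan between -0.001 and 0.005 m and horizontal distance between rack and dish below 0.012 m and z of rack in the frame of dish between -0.001 and 0.007 m and angle between rack's own z axis and vertical below 0.08 rad and contact force between the fingers and rack below 0.3 N), for 0.2 s.
4. the lid lies on the dish's rim, its plug in the mouth, and is let go (horizontal distance between pan and hotplate below 0.012 m and z of pan in the frame of hotplate between 0.042 and 0.049 m and angle between the x axis of pan and the x axis of hotplate, either way round below 0.2 rad and angle between each of pan, dish, lid's own z axis and vertical below 0.06 rad and horizontal distance between dish and pan below 0.01 m and z of dish in the frame of pan between -0.001 and 0.005 m and horizontal distance between each of rack, lid and dish below 0.012 m and z of rack in the frame of dish between -0.001 and 0.007 m and angle between rack's own z axis and vertical below 0.08 rad and z of lid in the frame of dish between 0.053 and 0.0605 m and contact force between the fingers and lid below 0.3 N), for 0.2 s.
At the end, for the whole second after the job is handed in: The pan lies flat on the black plate, within 12 mm of its centre and 0.2 rad of its long side; the dish stands on the pan's floor (10 mm of its centre), the rack on the dish's floor (12 mm), and the lid on the dish's rim with its plug in the mouth (12 mm); all upright, released and at rest (horizontal distance between pan and hotplate below 0.012 m and z of pan in the frame of hotplate between 0.042 and 0.049 m and angle between the x axis of pan and the x axis of hotplate, either way round below 0.2 rad and angle between each of pan, dish, lid's own z axis and vertical below 0.06 rad and horizontal distance between dish and pan below 0.01 m and z of dish in the frame of pan between -0.001 and 0.005 m and horizontal distance between each of rack, lid and dish below 0.012 m and z of rack in the frame of dish between -0.001 and 0.007 m and angle between rack's own z axis and vertical below 0.08 rad and z of lid in the frame of dish between 0.053 and 0.0605 m and linear speed of each of pan, dish, rack, lid below 0.02 m/s); the robot touches nothing.
It fails at once if the pan, dish, rack or lid is let fall (in free fall faster than 0.6 m/s, a drop of about 2 cm) ((contact force between each of anything else, the fingers and pan below 0.02 N and linear speed of pan above 0.6 m/s) or (contact force between each of anything else, the fingers and dish below 0.02 N and linear speed of dish above 0.6 m/s) or (contact force between each of anything else, the fingers and rack below 0.02 N and linear speed of rack above 0.6 m/s) or (contact force between each of anything else, the fingers and lid below 0.02 N and linear speed of lid above 0.6 m/s)).
It fails at once if the bottle, vial, brush beaker, blade box or cassette is pushed more than 40 mm or tipped over (distance of any of bottle, vial, brushes, blades, cassette from where it was at the start of the episode above 0.04 m or angle between any of bottle, vial, brushes, blades, cassette's own z axis and vertical above 0.6 rad).
It also fails if it takes over 115 s, if anything falls off the work surface, if the arm or the gripper's body presses on something with over 40 N, if the wrist force passes 120 N, or if a joint passes its speed limit or range.

### The arm

A 6-joint arm with a two-finger parallel gripper is mounted at the origin on the work surface. World frame = base frame: x ahead of the robot, y to its left, z up, the work surface at z = 0. Lengths are in m, angles in rad, forces in N, time in s.
With the tool pointing down it reaches from about 0.35 to 0.775 m from the base axis. Payload 7.3 kg.
Tool frame: the origin (TCP) lies on the front face of the gripper's body, between the roots of the fingers; the fingertips stand 66 mm ahead of it and the grasp point (between the pads) lies 47 mm ahead of it; z points along the fingers, y is the direction in which the jaws open and shut (so a half turn about z gives the same grasp; the last joint's range is limited). The gripper opens to 92 mm and grips with 3 to 60 N. Pads are 19 mm wide; open, the fingers measure 130 mm over their backs; the gripper's body (75 mm by 190 mm) begins 47 mm behind the grasp point.
Start: joints at [1.064, 0.342, 1.524, -0, 1.275, -0.146], TCP at [0.185, 0.491, 0.292] pointing down, gripper open.
Joint ranges: [-2.53, 2.53], [-0.77, 2.02], [0.04, 2.7], [-1, 4.14], [0.28, 2.66], [-3.11, 3.11]. Speed limits (rad/s): [2.57, 2.57, 3.14, 3.14, 3.14, 3.14].

### API

Orientations are given as [roll, pitch, yaw] about the fixed x, y, z axes, in that order (R = Rz(yaw) Ry(pitch) Rx(roll)).
In Python, from cell import observe, read_camera, hand_in, search_frame, tip_of gives the robot as it stands. The module is installed in compiled form; this text tells all that it offers.
- The arm moves only by the tool apply_moves, never from a script. Its argument "motion" is a list of rows, each an object with "offset": the shift along the tool's x, y, z in mm, a list of three; "rotation": the turn, a rotation vector about the tool's x, y, z in rad, a list of three. In form: [{"offset": [x, y, z], "rotation": [rx, ry, rz]}, ...]. A call has 1 to 12 rows; each row shifts and turns the pose as measured when the row begins, along the tool's axes as they then stand; what a row does not reach is not made up. A row lasts 1/12 s, in which the tool goes at most 41.7 mm and 7.16 degrees, less where a joint would pass 70% of its speed; a pose out of reach is approached as far as the arm can. A call with a gripper value outside its range is refused whole. "grip" is the closure, from 0 (fully open) to 1 (shut), set as the call begins (left out, the last holds). The fingers move at their own pace and stop on an object; "grip_force" is the grip in N (left out, the last holds). Time passes only in rows, so rows that do not move let the fingers close. It gives the time, the measured TCP pose, the force and the opening at its end, in the units of the state.
- observe(): the state, without advancing time (a new reading comes with each control period).
- read_camera(name): name is "side" or "top" or "wrist"; returns a dict with "img" (420x560x3 uint8, red, green, blue), "camera_matrix" (3x3 intrinsics, pixels), "D" ([k1, k2, p1, p2, k3] as OpenCV has them; the pictures are not rectified), "R" (3x3) and "t" (3): a world point X has camera coordinates R X + t; the wrist camera has in their place "tool_from_camera" (4x4, takes a point from camera to tool coordinates, whose origin is the TCP and whose axes are the flange's). Camera axes: x right, y down, z forward; pixel columns grow to the right and rows downward; lengths in m; the calibration is good to about 2 mm. A picture is of the moment at which its call begins: read the wrist's pose just before it. There is no depth.
- hand_in(): hands the job in, once; it reports no verdict.
Trained networks look in a picture, given as the dict that the camera call returned (one of the last four; its "shot" number tells which), for a name from the list of things; names that differ only in an ending like _2 or _b are one class to them, and where a whole thing is asked for, a point or a joint stands for the part that bears it (a point fixed in the world has none). Each returns a list of dicts, best first, with "score" (0 to 1); they miss things now and then, are a little off and sometimes report something else, mostly with a low value. They report only what shows in the picture. A call takes as long as a camera call. They do not tell look-alikes from the thing itself.
- search_frame(query, picture): "location" ([x, y, z] in m, in world coordinates, good to about 4 mm: the middle of the surface that is visible of it).
- tip_of(query, picture): "location" ([x, y, z] in m, in world coordinates, good to about 4 mm: a listed point, or the origin of a listed thing).
The state is a dict: "time": time; "qpos": joint angles; "qvel": joint speeds; "joint_efforts": joint torques, N m; "tool_pos": TCP position; "tool_rot": TCP orientation; "contact_force": force on the tool from outside, world axes, zero at the start; "torque": the same for the moment, N m; "opening": finger opening in m.
Only numpy, scipy, OpenCV 4.12 (cv2) and the standard library are available. Lean on these libraries where they do the work, as an engineer would, in place of code of your own. Each camera call takes 0.05 s, during which the arm holds its last target.

## Working session

There is one attempt and no reset: what is moved stays moved. The work goes in short steps, Python scripts to look and compute and a tool call to move; the robot and the scene stay as the last step left them, time stands still between calls to the robot, and variables do not carry over. Pictures are saved under pics/ and viewed, and the job is handed in when it is done.

Besides the shell and the picture viewer there is one more tool, called after "Emit:" by a JSON object that holds its "name" and its "arguments", one argument or row to a line. apply_moves: Moves the arm, as the interface text tells. Its arguments: {"type":"object","properties":{"motion":{"type":"array"},"grip":{"type":"number"},"grip_force":{"type":"number"}},"required":["motion"]}

```bash
mkdir -p pics; python3 - <<'E'
from cell import *
import cv2
s=observe(); print(s)
for n in ['top','side','wrist']:
    p=read_camera(n); cv2.imwrite(f'pics/{n}0.png',p['img'][:,:,::-1]); print(n,p['shot'],[ (k,p[k]) for k in p if k not in('img',)])
    for q in ['hotplate','pan','dish','rack','lid']:
        print(q,[(d['score'],d['location']) for d in tip_of(q,p)], [(d['score'],d['location']) for d in search_frame(q,p)])
E
```

```text
{'time': 0.0, 'qpos': array([ 1.06397886e+00,  3.42710595e-01,  1.52501968e+00, -3.74486755e-05,
        1.27539607e+00, -1.46000560e-01]), 'qvel': array([ 0.00124207,  0.00103663, -0.00117538,  0.00071156, -0.00011319,
        0.00218486]), 'joint_efforts': array([-2.88357387e-04, -4.31234694e+01, -2.44220406e+01,  7.18011567e-02,
        5.60596038e-02, -1.78287419e-04]), 'tool_pos': array([0.18518123, 0.49092519, 0.29155025]), 'tool_rot': array([-3.14007007e+00, -1.87695965e-04,  2.78078653e+00]), 'contact_force': array([-0.11001355,  0.45098083,  0.01044952]), 'torque': array([-0.00980815, -0.04287365,  0.05913521]), 'opening': 0.09185099532807241}
top 1 [('camera_matrix', array([[412.11787398,   0.        , 277.67691318],
       [  0.        , 412.11787398, 203.68757083],
       [  0.        ,   0.        ,   1.        ]])), ('D', array([-0.10448492,  0.        ,  0.        ,  0.        ,  0.        ])), ('R', array([[-0.02471654, -0.99968779, -0.00366305],
       [-0.99924568,  0.02481506, -0.02987105],
       [ 0.02995262,  0.00292198, -0.99954705]])), ('t', array([0.00811171,
[... 1515 characters left out ...]
)]
wrist 3 [('camera_matrix', array([[302.72695008,   0.        , 282.46998241],
       [  0.        , 302.72695008, 211.51900425],
       [  0.        ,   0.        ,   1.        ]])), ('D', array([-0.04841906,  0.        ,  0.        ,  0.        ,  0.        ])), ('tool_from_camera', array([[ 9.80327932e-04, -9.61097497e-01, -2.76207603e-01,
         7.48119626e-02],
       [ 9.99998491e-01,  5.45984647e-04,  1.64941866e-03,
        -5.21694922e-04],
       [-1.43444704e-03, -2.76208803e-01,  9.61096582e-01,
        -9.13191319e-02],
       [ 0.00000000e+00,  0.00000000e+00,  0.00000000e+00,
         1.00000000e+00]])), ('shot', 3)]
hotplate [] []
pan [] []
dish [] []
rack [] []
lid [] []
```

View pics/top0.png

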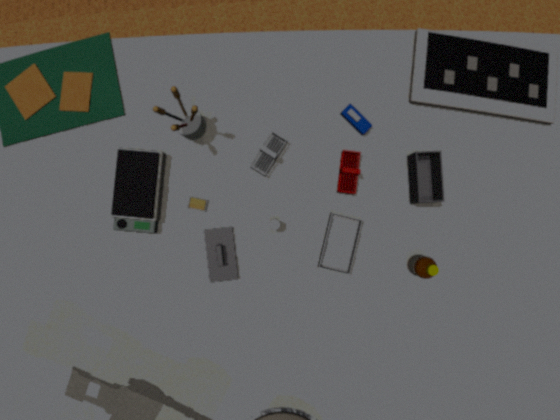

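View pics/side0.png

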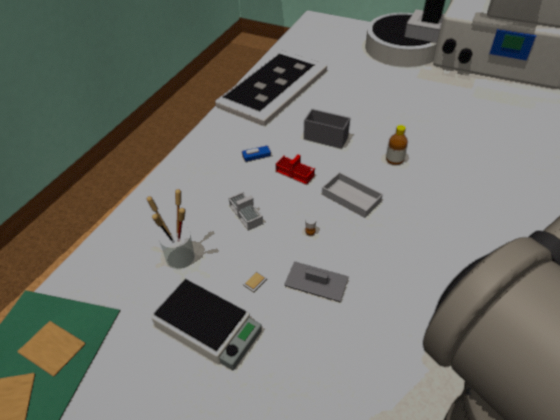

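The top view shows the parts at these pixels:

| Part | Pixel (top view) | Look-alikes and choice |
|---|---|---|
| Hotplate | (138,190), nose towards the bottom | The big white tray with a black top at (485,75) is too large and carries slides. The green mat at (60,90) is also wrong. |
| Pan | (340,243) | None seen. |
| Dish | (425,177) | None seen. |
| Rack | grey at (270,155) | The red look-alike is at (348,172). |
| Lid | (222,254) | None seen. |

Next I fit exact poses with wireframes.

```bash
cat > h.py <<'E'
from cell import *
import numpy as np, cv2
from scipy.optimize import minimize
from scipy.spatial.transform import Rotation as Ro
def box(a,b,z0,z1,cx=0,cy=0):
    c=[np.array([cx+sx*a/2,cy+sy*b/2,z]) for z in(z0,z1) for sx,sy in((1,1),(-1,1),(-1,-1),(1,-1))]
    return [(c[i],c[(i+1)%4]) for i in range(4)]+[(c[4+i],c[4+(i+1)%4]) for i in range(4)]+[(c[i],c[i+4]) for i in range(4)]
top=lambda a,b,z: box(a,b,z,z)[:4]
M={'hotplate':top(.14,.09,.045)+top(.15,.10,.036)[:],
'pan':top(.12,.068,.024)+top(.116,.064,.024)+top(.116,.064,.002),
'dish':top(.106,.054,.062)+top(.1,.048,.062)+top(.1,.048,.003),
'rack':top(.09,.038,.028)+top(.01,.038,.048),
'lid':top(.114,.062,.010)+top(.044,.012,.034)}
def samp(E,n=25):
    t=np.linspace(0,1,n)[:,None]
    P=np.concatenate([a+(b-a)*t for a,b in E]); D=np.concatenate([np.repeat([b-a],n,0) for a,b in E]); return P,D
def ext(p,s=None):
    if 'R' in p: return np.array(p['R']),np.array(p['t'])
    T=np.eye(4); T[:3,:3]=Ro.from_euler('xyz',s['tool_rot']).as_matrix(); T[:3,3]=s['tool_pos']
    W=np.linalg.inv(T@p['tool_from_camera']); return W[:3,:3],W[:3,3]
def proj(p,X,e):
    return cv2.projectPoints(np.float64(X),cv2.Rodrigues(e[0])[0],e[1],p['camera_matrix'],p['D'])[0][:,0]
def grad(p,sig=1.0):
    g=cv2.GaussianBlur(p['img'].astype(np.float32),(0,0),sig)
    gx=cv2.Sobel(g,cv2.CV_32F,1,0).transpose(2,0,1);gy=cv2.Sobel(g,cv2.CV_32F,0,1).transpose(2,0,1)
    return gx,gy
def put(P,q,z=0):
    c,s=np.cos(q[2]),np.sin(q[2]); R=np.array([[c,-s,0],[s,c,0],[0,0,1]]); return P@R.T+[q[0],q[1],z]
def score(name,q,views,z=0):
    P,D=samp(M[name]); X=put(P,q,z); X2=put(P+D/np.linalg.norm(D,axis=1)[:,None]*.003,q,z); tot=0
    for p,e,(gx,gy) in views:
        u=proj(p,X,e); v=proj(p,X2,e)-u; v/=np.linalg.norm(v,axis=1)[:,None]+1e-9
        m=0
        for k in range(3):
            a=cv2.remap(gx[k],np.float32(u[:,:1]),np.float32(u[:,1:]),1)[:,0]; b=cv2.remap(gy[k],np.float32(u[:,:1]),np.float32(u[:,1:]),1)[:,0]
            m=m+np.abs(-a*v[:,1]+b*v[:,0])
        tot+=np.mean(np.sqrt(m+1e-6))
    return tot
def fit(name,q0,views,z=0,yaws=None,r=.012):
    best=None
    if yaws is None: yaws=np.arange(0,np.pi,np.pi/18)
    c=[]
    vs=[(p,e,grad(p,2)) for p,e in views]
    for y in yaws:
        for dx in np.arange(-r,r+1e-6,.004):
            for dy in np.arange(-r,r+1e-6,.004):
                q=(q0[0]+dx,q0[1]+dy,y); c.append((score(name,q,vs,z),q))
    c.sort(key=lambda t:-t[0]); vs=[(p,e,grad(p,.9)) for p,e in views]
    for s,q in c[:8]:
        o=minimize(lambda k:-score(name,k,vs,z),q,method='Nelder-Mead',options=dict(initial_simplex=np.array([q,np.add(q,(.004,0,0)),np.add(q,(0,.004,0)),np.add(q,(0,0,.08))]),xatol=1e-4,fatol=1e-3))
        if best is None or -o.fun>best[0]: best=(-o.fun,o.x)
    return best
def draw(img,p,e,name,q,z=0,k=1,col=(0,255,255)):
    for a,b in M[name]:
        u=proj(p,put(np.array([a,b]),q,z),e)*k
        cv2.line(img,tuple(int(i) for i in u[0]),tuple(int(i) for i in u[1]),col,1)
E
python3 - <<'E'
from h import *
ps=[read_camera('top'),read_camera('side')]; 
init={'hotplate':(.608,.294),'pan':(.478,-.136),'dish':(.613,-.32),'rack':(.669,.012),'lid':(.457,.122)}
big=[cv2.resize(np.ascontiguousarray(p['img'][:,:,::-1]),None,fx=4,fy=4,interpolation=2) for p in ps]
big=[np.clip(b*1.6,0,255).astype(np.uint8) for b in big]
for n,q in init.items():
    for vs in (ps,ps[:1],ps[1:]):
        b=fit(n,q,[(p,ext(p)) for p in vs]); print(n,np.round(b[0],2),np.round(b[1],4))
        if vs is ps:
            for B,p in zip(big,ps): draw(B,p,ext(p),n,b[1],k=4)
cv2.imwrite('pics/topfit.png',cv2.resize(big[0][400:1200,380:1800],(800,450)))
cv2.imwrite('pics/sidefit.png',cv2.resize(big[1][400:1480,560:1660],(800,600*1)))
E
```

```text
hotplate 41.51 [0.6126 0.2956 3.0318]
hotplate 19.42 [ 0.612   0.2931 -0.1129]
hotplate 25.86 [0.613  0.2975 3.0304]
pan 32.62 [ 0.4777 -0.1323  2.8859]
pan 12.72 [ 0.4794 -0.132   2.8844]
pan 20.8 [ 0.4766 -0.1341  2.8783]
dish 32.27 [ 0.6109 -0.3186  0.0234]
dish 16.23 [ 0.6104 -0.3191  0.0353]
dish 16.38 [ 0.6111 -0.3167  0.0321]
rack 27.0 [0.6722 0.0135 2.5165]
rack 11.89 [0.6676 0.0082 2.53  ]
rack 15.93 [0.6726 0.0139 2.4946]
lid 24.13 [0.4574 0.1186 0.0924]
lid 11.53 [0.459  0.1113 0.071 ]
lid 14.33 [0.4567 0.1239 0.1005]
```

View pics/topfit.png

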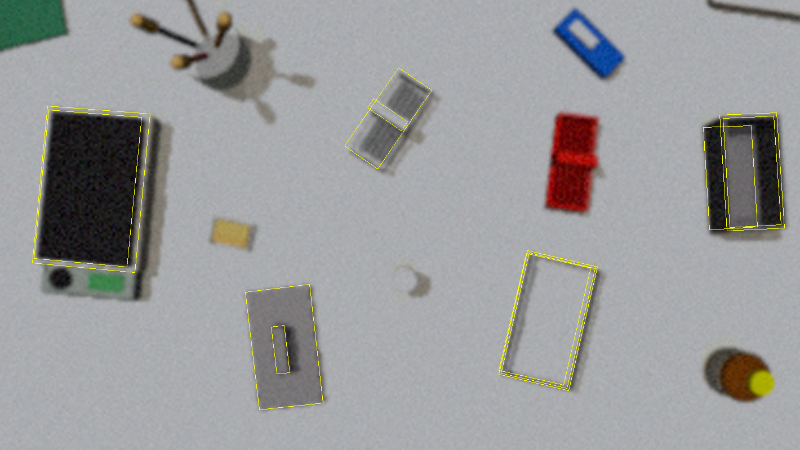

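View pics/sidefit.png

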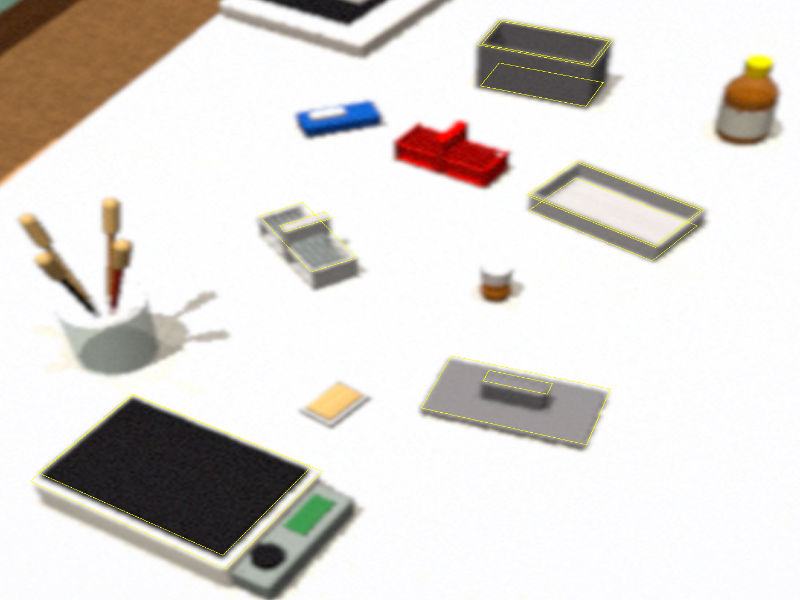

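```bash
cat > plan.py <<'E'
import sys
from h import *
# usage plan.py x y z yaw
def plan(x,y,z,yaw):
    s=observe(); R=Ro.from_euler('xyz',s['tool_rot']); G=Ro.from_euler('xyz',[np.pi,0,yaw])
    d=R.inv().apply(np.array([x,y,z])-s['tool_pos'])*1000; r=(R.inv()*G).as_rotvec()
    n=max(np.linalg.norm(d)/41.6,np.linalg.norm(r)/.124)
    print('t',round(s['time'],2),'pos',np.round(s['tool_pos'],4),'rot',np.round(s['tool_rot'],3),'open',round(s['opening'],4),'F',np.round(s['contact_force'],1))
    print('offset mm',np.round(d,1),'rotvec',np.round(r,3),'rows',round(n,1), 'in goal axes',np.round(G.inv().apply(np.array([x,y,z])-s['tool_pos'])*1000,1))
if __name__=='__main__': plan(*map(float,sys.argv[1:5]))
E
python3 plan.py .478 -.134 .25 2.884
```

```text
t 1.75 pos [0.1853 0.4912 0.2922] rot [3.142 0.    2.781] open 0.0918 F [-1.2 -0.5 -0.3]
offset mm [-494.6 -481.6   42.2] rotvec [ 0.     0.    -0.103] rows 16.6 in goal axes [-442.3 -530.    42.2]
```

Emit:
{"name": "apply_moves", "arguments": {
  "motion": [
    {"offset": [-28, -27, 2], "rotation": [0, 0, -0.1]},
    {"offset": [-26, -31, 2], "rotation": [0, 0, 0]},
    {"offset": [-26, -31, 2], "rotation": [0, 0, 0]},
    {"offset": [-26, -31, 2], "rotation": [0, 0, 0]},
    {"offset": [-26, -31, 2], "rotation": [0, 0, 0]},
    {"offset": [-26, -31, 2], "rotation": [0, 0, 0]},
    {"offset": [-26, -31, 2], "rotation": [0, 0, 0]},
    {"offset": [-26, -31, 2], "rotation": [0, 0, 0]},
    {"offset": [-26, -31, 2], "rotation": [0, 0, 0]},
    {"offset": [-26, -31, 2], "rotation": [0, 0, 0]},
    {"offset": [-26, -31, 2], "rotation": [0, 0, 0]},
    {"offset": [-26, -31, 2], "rotation": [0, 0, 0]}
  ]
}}

```text
time: 2.75
tool_pos: [0.3957, 0.0459, 0.2676]
tool_rot: [3.134, 0.006, 2.899]
contact_force: [1.0, 1.2, -0.1]
opening: 0.0917
```

```bash
python3 plan.py .478 -.134 .25 2.884
```

```text
t 2.75 pos [0.3957 0.0459 0.2676] rot [3.134 0.006 2.899] open 0.0917 F [ 1.   1.2 -0.1]
offset mm [-123.  -155.    17.1] rotvec [0.008 0.006 0.015] rows 4.8 in goal axes [-125.4 -153.    17.6]
```

Emit:
{"name": "apply_moves", "arguments": {
  "motion": [
    {"offset": [-25, -31, 4], "rotation": [0.004, 0.003, 0.01]},
    {"offset": [-25, -31, 4], "rotation": [0, 0, 0]},
    {"offset": [-25, -31, 4], "rotation": [0, 0, 0]},
    {"offset": [-25, -31, 3], "rotation": [0, 0, 0]},
    {"offset": [-20, -25, 2], "rotation": [0, 0, 0]},
    {"offset": [0, 0, 0], "rotation": [0, 0, 0]},
    {"offset": [0, 0, 0], "rotation": [0, 0, 0]}
  ]
}}

```text
time: 3.33
tool_pos: [0.4787, -0.1445, 0.2501]
tool_rot: [3.139, 0.009, 2.878]
contact_force: [0.2, -0.3, -0.1]
opening: 0.0917
```

```bash
cat > look.py <<'E'
import sys
from h import *
# look.py name x y yaw z  -> wrist fit
name=sys.argv[1]; q=list(map(float,sys.argv[2:5])); z=float(sys.argv[5]) if len(sys.argv)>5 else 0
tag=sys.argv[6] if len(sys.argv)>6 else name
s=observe(); p=read_camera('wrist'); e=ext(p,s)
b=fit(name,q,[(p,e)],z,yaws=q[2]+np.arange(-.2,.21,.05),r=.012)
print(name,round(b[0],2),np.round(b[1],4))
B=cv2.resize(np.ascontiguousarray(p['img'][:,:,::-1]),None,fx=1.42,fy=1.42); B=np.clip(B*1.3,0,255).astype(np.uint8)
draw(B,p,e,name,b[1],z,k=1.42); cv2.imwrite(f'pics/w_{tag}.png',B)
E
python3 plan.py .478 -.134 .25 2.884; python3 look.py pan .478 -.134 2.884 0
```

```text
t 3.33 pos [ 0.4787 -0.1445  0.2501] rot [3.139 0.009 2.878] open 0.0917 F [ 0.2 -0.3 -0.1]
offset mm [3.4 9.9 0.1] rotvec [ 0.003  0.009 -0.006] rows 0.3 in goal axes [ 3.3 10.   0.1]
pan 15.25 [ 0.4743 -0.1355  2.8903]
```

View pics/w_pan.png

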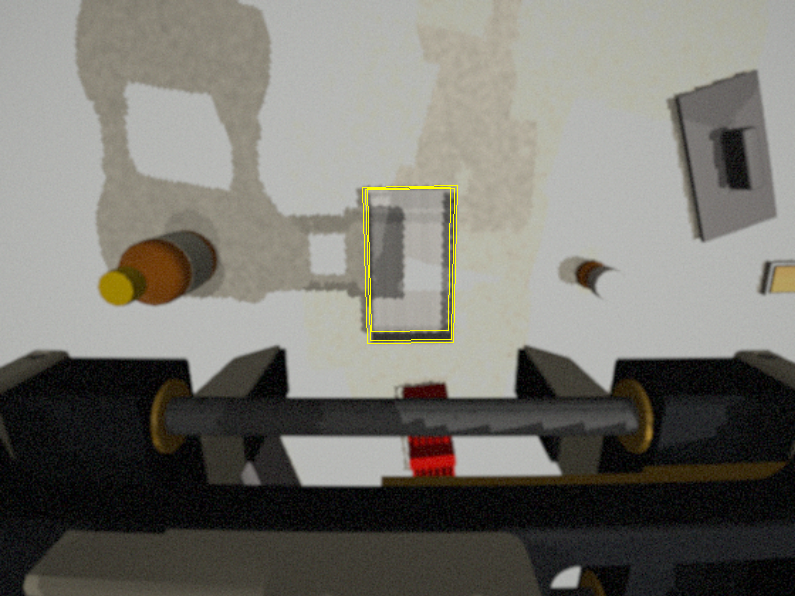

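```bash
python3 plan.py .476 -.1345 .07 2.888
```

```text
t 3.38 pos [ 0.4787 -0.1442  0.2502] rot [3.139 0.009 2.879] open 0.092 F [ 0.2 -0.9 -0.1]
offset mm [  6.8   8.3 180.1] rotvec [ 0.002  0.009 -0.009] rows 4.3 in goal axes [  5.    8.7 180.2]
```

Emit:
{"name": "apply_moves", "arguments": {
  "motion": [
    {"offset": [3, 4, 28], "rotation": [0.002, 0.009, -0.009]},
    {"offset": [1, 4, 28], "rotation": [0, 0, 0]},
    {"offset": [1, 1, 28], "rotation": [0, 0, 0]},
    {"offset": [0, 0, 28], "rotation": [0, 0, 0]},
    {"offset": [0, 0, 20], "rotation": [0, 0, 0]},
    {"offset": [0, 0, 0], "rotation": [0, 0, 0]},
    {"offset": [0, 0, 0], "rotation": [0, 0, 0]}
  ]
}}

```text
time: 3.97
tool_pos: [0.4759, -0.1257, 0.1179]
tool_rot: [3.141, 0.006, 2.897]
contact_force: [0.3, 0.6, 0.8]
opening: 0.0914
```

```bash
python3 plan.py .476 -.1345 .07 2.888
```

```text
t 3.97 pos [ 0.4759 -0.1257  0.1179] rot [3.141 0.006 2.897] open 0.0914 F [0.3 0.6 0.8]
offset mm [-2.  -8.5 47.9] rotvec [0.    0.006 0.009] rows 1.2 in goal axes [-2.3 -8.5 47.9]
```

Emit:
{"name": "apply_moves", "arguments": {
  "motion": [
    {"offset": [-2, -6, 16], "rotation": [0, 0.006, 0.008]},
    {"offset": [0, -2, 16], "rotation": [0, 0, 0]},
    {"offset": [0, 0, 12], "rotation": [0, 0, 0]},
    {"offset": [0, 0, 8], "rotation": [0, 0, 0]},
    {"offset": [0, 0, 0], "rotation": [0, 0, 0]},
    {"offset": [0, 0, 0], "rotation": [0, 0, 0]}
  ]
}}

```text
time: 4.47
tool_pos: [0.4801, -0.1318, 0.0734]
tool_rot: [-3.14, 0.013, 2.894]
contact_force: [-0.4, -0.0, 0.1]
opening: 0.092
```

```bash
python3 plan.py .476 -.1345 .07 2.888
```

```text
t 4.47 pos [ 0.4801 -0.1318  0.0734] rot [-3.14   0.013  2.894] open 0.092 F [-0.4 -0.   0.1]
offset mm [ 3.3 -3.6  3.4] rotvec [-0.002  0.013  0.006] rows 0.1 in goal axes [ 3.3 -3.6  3.4]
```

Emit:
{"name": "apply_moves", "arguments": {
  "motion": [
    {"offset": [3, -3, 3], "rotation": [-0.002, 0.013, 0.006]},
    {"offset": [0, 0, 0], "rotation": [0, 0, 0]},
    {"offset": [0, 0, 0], "rotation": [0, 0, 0]}
  ]
}}

```text
time: 4.72
tool_pos: [0.4774, -0.1342, 0.073]
tool_rot: [-3.141, 0.003, 2.889]
contact_force: [0.9, 0.0, 0.1]
opening: 0.0918
```

```bash
python3 plan.py .476 -.1345 .07 2.888
```

```text
t 4.72 pos [ 0.4774 -0.1342  0.073 ] rot [-3.141e+00  3.000e-03  2.889e+00] open 0.0918 F [0.9 0.  0.1]
offset mm [ 1.3 -0.6  3. ] rotvec [-0.     0.003  0.001] rows 0.1 in goal axes [ 1.3 -0.6  3. ]
```

Emit:
{"name": "apply_moves", "arguments": {
  "motion": [
    {"offset": [1, 0, 3], "rotation": [0, 0.003, 0]},
    {"offset": [0, 0, 0], "rotation": [0, 0, 0]},
    {"offset": [0, 0, 0], "rotation": [0, 0, 0]},
    {"offset": [0, 0, 0], "rotation": [0, 0, 0]},
    {"offset": [0, 0, 0], "rotation": [0, 0, 0]},
    {"offset": [0, 0, 0], "rotation": [0, 0, 0]}
  ],
  "grip": 1,
  "grip_force": 25
}}

```text
time: 5.22
tool_pos: [0.4768, -0.1344, 0.0708]
tool_rot: [-3.141, 0.002, 2.888]
contact_force: [0.2, -0.1, 0.7]
opening: 0.0677
```

```bash
python3 plan.py .476 -.1345 .16 2.888
```

```text
t 5.22 pos [ 0.4768 -0.1344  0.0708] rot [-3.141e+00  2.000e-03  2.888e+00] open 0.0677 F [ 0.2 -0.1  0.7]
offset mm [  0.6  -0.4 -89.2] rotvec [-0.001  0.002  0.   ] rows 2.1 in goal axes [  0.7  -0.3 -89.2]
```

Emit:
{"name": "apply_moves", "arguments": {
  "motion": [
    {"offset": [0, 0, -15], "rotation": [0, 0, 0]},
    {"offset": [0, 0, -20], "rotation": [0, 0, 0]},
    {"offset": [0, 0, -20], "rotation": [0, 0, 0]},
    {"offset": [0, 0, -20], "rotation": [0, 0, 0]},
    {"offset": [0, 0, -15], "rotation": [0, 0, 0]},
    {"offset": [0, 0, -8], "rotation": [0, 0, 0]},
    {"offset": [0, 0, 0], "rotation": [0, 0, 0]}
  ]
}}

```text
time: 5.8
tool_pos: [0.4745, -0.1332, 0.1699]
tool_rot: [3.14, -0.008, 2.888]
contact_force: [0.6, -0.6, -3.3]
opening: 0.0681
```

```bash
python3 plan.py .54 .24 .19 3.029;python3 plan.py .6125 .2955 .19 3.029; python3 look.py pan .478 -.134 2.884 .09 panheld
```

```text
t 5.8 pos [ 0.4745 -0.1332  0.1699] rot [ 3.14  -0.008  2.888] open 0.0681 F [ 0.6 -0.6 -3.3]
offset mm [ 30.2 377.7 -19.4] rotvec [ 0.002 -0.008 -0.141] rows 9.1 in goal axes [-23.2 378.2 -20.1]
t 5.8 pos [ 0.4745 -0.1332  0.1699] rot [ 3.14  -0.008  2.888] open 0.0681 F [ 0.6 -0.6 -3.3]
offset mm [-26.  449.6 -19.8] rotvec [ 0.002 -0.008 -0.141] rows 10.8 in goal axes [-89.  441.5 -20.1]
pan 12.75 [ 0.4747 -0.1314  2.8875]
```

View pics/w_panheld.png

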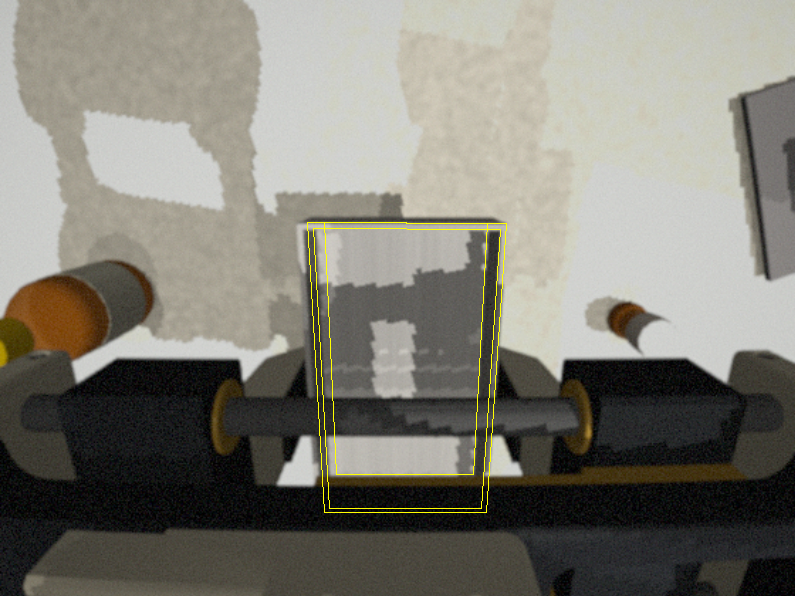

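```bash
python3 plan.py .60 .09 .27 3.029
```

```text
t 5.85 pos [ 0.4742 -0.1331  0.169 ] rot [ 3.14  -0.009  2.888] open 0.0677 F [ 0.5 -0.1 -2.3]
offset mm [ -65.   247.6 -101.2] rotvec [ 0.002 -0.009 -0.141] rows 6.6 in goal axes [ -99.9  235.8 -101. ]
```

Emit:
{"name": "apply_moves", "arguments": {
  "motion": [
    {"offset": [-9, 25, -18], "rotation": [0, -0.004, -0.04]},
    {"offset": [-10, 27, -18], "rotation": [0, -0.004, -0.04]},
    {"offset": [-11, 30, -18], "rotation": [0, 0, -0.04]},
    {"offset": [-12, 30, -14], "rotation": [0, 0, -0.02]},
    {"offset": [-12, 28, -10], "rotation": [0, 0, 0]},
    {"offset": [-12, 28, -7], "rotation": [0, 0, 0]},
    {"offset": [-10, 22, -5], "rotation": [0, 0, 0]},
    {"offset": [-8, 14, -2], "rotation": [0, 0, 0]},
    {"offset": [0, 0, 0], "rotation": [0, 0, 0]},
    {"offset": [0, 0, 0], "rotation": [0, 0, 0]}
  ]
}}

```text
time: 6.68
tool_pos: [0.5894, 0.0651, 0.2491]
tool_rot: [3.137, -0.024, 3.032]
contact_force: [-0.9, -0.8, -2.6]
opening: 0.0677
```

```bash
python3 plan.py .6125 .2955 .19 3.029; python3 look.py hotplate .6125 .2955 3.03 0 
```

```text
t 6.68 pos [0.5894 0.0651 0.2491] rot [ 3.137 -0.024  3.032] open 0.0677 F [-0.9 -0.8 -2.6]
offset mm [  0.8 231.3  60.2] rotvec [ 0.005 -0.024  0.003] rows 5.7 in goal axes [  2.9 231.5  59.1]
hotplate 15.41 [0.6129 0.2931 3.0296]
```

View pics/w_hotplate.png

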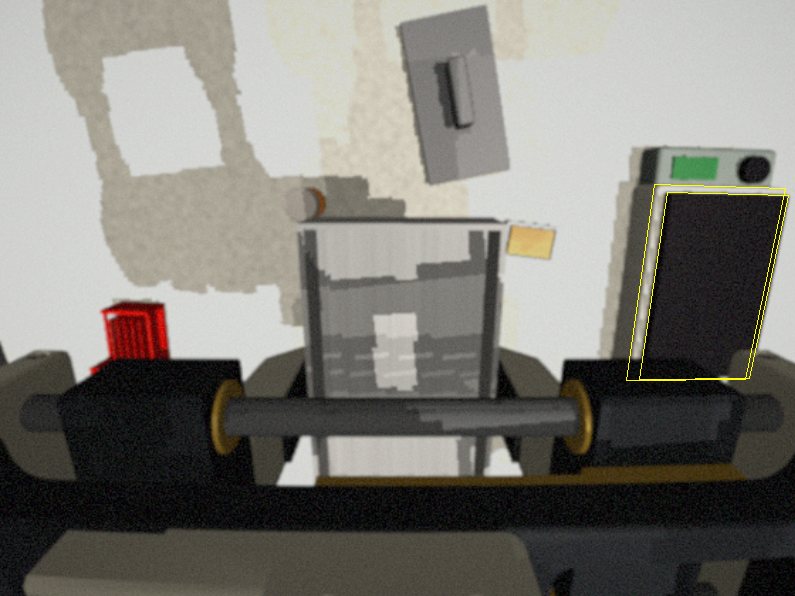

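Emit:
{"name": "apply_moves", "arguments": {
  "motion": [
    {"offset": [0, 25, 5], "rotation": [0.003, -0.012, 0]},
    {"offset": [0, 28, 5], "rotation": [0.002, -0.006, 0]},
    {"offset": [0, 30, 8], "rotation": [0, 0, 0]},
    {"offset": [0, 30, 10], "rotation": [0, 0, 0]},
    {"offset": [0, 30, 10], "rotation": [0, 0, 0]},
    {"offset": [0, 28, 10], "rotation": [0, 0, 0]},
    {"offset": [0, 22, 10], "rotation": [0, 0, 0]},
    {"offset": [0, 15, 5], "rotation": [0, 0, 0]},
    {"offset": [0, 0, 0], "rotation": [0, 0, 0]},
    {"offset": [0, 0, 0], "rotation": [0, 0, 0]}
  ]
}}

```text
time: 7.57
tool_pos: [0.6095, 0.2654, 0.1731]
tool_rot: [-3.131, -0.021, 3.015]
contact_force: [0.2, -0.2, -1.8]
opening: 0.0676
```

```bash
python3 plan.py .6125 .2945 .13 3.03
```

```text
t 7.57 pos [0.6095 0.2654 0.1731] rot [-3.131 -0.021  3.015] open 0.0676 F [ 0.2 -0.2 -1.8]
offset mm [-0.3 29.7 42.8] rotvec [-0.01  -0.021 -0.014] rows 1.3 in goal axes [ 0.2 29.3 43.1]
```

Emit:
{"name": "apply_moves", "arguments": {
  "motion": [
    {"offset": [0, 12, 8], "rotation": [-0.01, -0.02, -0.014]},
    {"offset": [0, 10, 10], "rotation": [0, 0, 0]},
    {"offset": [0, 6, 10], "rotation": [0, 0, 0]},
    {"offset": [0, 2, 6], "rotation": [0, 0, 0]},
    {"offset": [0, 0, 0], "rotation": [0, 0, 0]},
    {"offset": [0, 0, 0], "rotation": [0, 0, 0]}
  ]
}}

```text
time: 8.07
tool_pos: [0.6143, 0.2894, 0.1374]
tool_rot: [-3.138, -0.002, 3.023]
contact_force: [0.5, 0.4, -1.9]
opening: 0.0673
```

```bash
python3 plan.py .6125 .2945 .13 3.03
```

```text
t 8.07 pos [0.6143 0.2894 0.1374] rot [-3.138e+00 -2.000e-03  3.023e+00] open 0.0673 F [ 0.5  0.4 -1.9]
offset mm [2.4 4.9 7.3] rotvec [-0.003 -0.002 -0.007] rows 0.2 in goal axes [2.3 4.9 7.4]
```

Emit:
{"name": "apply_moves", "arguments": {
  "motion": [
    {"offset": [2, 5, 3], "rotation": [-0.003, -0.002, -0.007]},
    {"offset": [0, 0, 4], "rotation": [0, 0, 0]},
    {"offset": [0, 0, 2], "rotation": [0, 0, 0]},
    {"offset": [0, 0, 0], "rotation": [0, 0, 0]}
  ]
}}

```text
time: 8.4
tool_pos: [0.6134, 0.2938, 0.1285]
tool_rot: [-3.141, 0.001, 3.029]
contact_force: [0.4, 0.3, -2.5]
opening: 0.0681
```

```bash
python3 plan.py .6125 .2945 .1158 3.03
```

```text
t 8.4 pos [0.6134 0.2938 0.1285] rot [-3.141e+00  1.000e-03  3.029e+00] open 0.0681 F [ 0.4  0.3 -2.5]
offset mm [ 1.   0.6 12.7] rotvec [-0.     0.001 -0.001] rows 0.3 in goal axes [ 1.   0.6 12.7]
```

Emit:
{"name": "apply_moves", "arguments": {
  "motion": [
    {"offset": [1, 1, 5], "rotation": [0, 0, 0]},
    {"offset": [0, 0, 5], "rotation": [0, 0, 0]},
    {"offset": [0, 0, 3], "rotation": [0, 0, 0]},
    {"offset": [0, 0, 2], "rotation": [0, 0, 0]},
    {"offset": [0, 0, 0], "rotation": [0, 0, 0]}
  ]
}}

```text
time: 8.82
tool_pos: [0.613, 0.2951, 0.1165]
tool_rot: [3.141, 0.004, 3.029]
contact_force: [-0.1, 0.5, -2.4]
opening: 0.0679
```

```bash
python3 plan.py .6125 .2945 .1158 3.03
```

```text
t 8.82 pos [0.613  0.2951 0.1165] rot [3.141 0.004 3.029] open 0.0679 F [-0.1  0.5 -2.4]
offset mm [ 0.5 -0.6  0.6] rotvec [ 0.001  0.004 -0.001] rows 0.0 in goal axes [ 0.5 -0.6  0.7]
```

Emit:
{"name": "apply_moves", "arguments": {
  "motion": [
    {"offset": [0, 0, 2], "rotation": [0, 0.004, 0]},
    {"offset": [0, 0, 1], "rotation": [0, 0, 0]},
    {"offset": [0, 0, 0], "rotation": [0, 0, 0]}
  ]
}}

```text
time: 9.07
tool_pos: [0.6135, 0.2953, 0.1159]
tool_rot: [3.14, 0.002, 3.029]
contact_force: [-0.3, -0.1, -1.9]
opening: 0.068
```

Emit:
{"name": "apply_moves", "arguments": {
  "motion": [
    {"offset": [0, 0, 3], "rotation": [0, 0, 0]},
    {"offset": [0, 0, 2], "rotation": [0, 0, 0]},
    {"offset": [0, 0, 0], "rotation": [0, 0, 0]}
  ]
}}

```text
time: 9.32
tool_pos: [0.6135, 0.2953, 0.1161]
tool_rot: [3.139, 0.004, 3.03]
contact_force: [0.6, 0.4, -1.6]
opening: 0.0676
```

Emit:
{"name": "apply_moves", "arguments": {
  "motion": [
    {"offset": [0, 0, 4], "rotation": [0, 0, 0]},
    {"offset": [0, 0, 4], "rotation": [0, 0, 0]}
  ]
}}

```text
time: 9.48
tool_pos: [0.6141, 0.2954, 0.1151]
tool_rot: [3.138, 0.008, 3.03]
contact_force: [-16.8, -5.4, 34.0]
opening: 0.068
```

Emit:
{"name": "apply_moves", "arguments": {
  "motion": [
    {"offset": [0, 0, -1], "rotation": [0, 0, 0]},
    {"offset": [0, 0, 0], "rotation": [0, 0, 0]}
  ]
}}

```text
time: 9.65
tool_pos: [0.6143, 0.2956, 0.1175]
tool_rot: [3.137, 0.009, 3.03]
contact_force: [0.9, 0.1, -2.0]
opening: 0.0674
```

Emit:
{"name": "apply_moves", "arguments": {
  "motion": [
    {"offset": [0, 0, 0], "rotation": [0, 0, 0]},
    {"offset": [0, 0, 0], "rotation": [0, 0, 0]},
    {"offset": [0, 0, 0], "rotation": [0, 0, 0]},
    {"offset": [0, 0, 0], "rotation": [0, 0, 0]},
    {"offset": [0, 0, 0], "rotation": [0, 0, 0]}
  ],
  "grip": 0
}}

```text
time: 10.07
tool_pos: [0.6145, 0.2955, 0.1145]
tool_rot: [3.138, 0.008, 3.03]
contact_force: [0.8, 0.0, 1.0]
opening: 0.0913
```

Emit:
{"name": "apply_moves", "arguments": {
  "motion": [
    {"offset": [0, 0, -15], "rotation": [0, 0, 0]},
    {"offset": [0, 0, -25], "rotation": [0, 0, 0]},
    {"offset": [0, 0, -30], "rotation": [0, 0, 0]},
    {"offset": [0, 0, -30], "rotation": [0, 0, 0]},
    {"offset": [0, 0, -20], "rotation": [0, 0, 0]},
    {"offset": [0, 0, 0], "rotation": [0, 0, 0]},
    {"offset": [0, 0, 0], "rotation": [0, 0, 0]}
  ]
}}

```text
time: 10.65
tool_pos: [0.6127, 0.2947, 0.2344]
tool_rot: [3.141, 0.0, 3.03]
contact_force: [-0.2, -0.5, -0.9]
opening: 0.0914
```

```bash
python3 plan.py .61 -.319 .25 3.16; python3 look.py pan .613 .295 3.03 .045 panon; python3 - <<'E'
from h import *
for n in('top','side'):
    p=read_camera(n); e=ext(p)
    for k,z in(('pan',.045),): b=fit(k,(.613,.295),[(p,e)],z,yaws=3.03+np.arange(-.1,.11,.05)); print(n,k,b)
    B=cv2.resize(np.ascontiguousarray(p['img'][:,:,::-1]),None,fx=4,fy=4); draw(B,p,e,'pan',b[1],.045,4); u=proj(p,np.array([[.613,.295,.045]]),e)[0]*4
    cv2.imwrite(f'pics/{n}_pan.png',B[int(u[1])-300:int(u[1])+300,max(0,int(u[0])-300):int(u[0])+300])
E
```

```text
t 10.65 pos [0.6127 0.2947 0.2344] rot [3.141 0.    3.03 ] open 0.0914 F [-0.2 -0.5 -0.9]
offset mm [ -65.8 -610.2  -15.7] rotvec [ 0.    0.   -0.13] rows 14.8 in goal axes [  14.  -613.6  -15.6]
pan 20.74 [0.612  0.2961 3.0282]
top pan (np.float64(13.506745085667111), array([0.60389956, 0.29793872, 3.06290671]))
side pan (np.float64(17.121054496449293), array([0.61338724, 0.29774399, 3.01622967]))
```

View pics/w_panon.png

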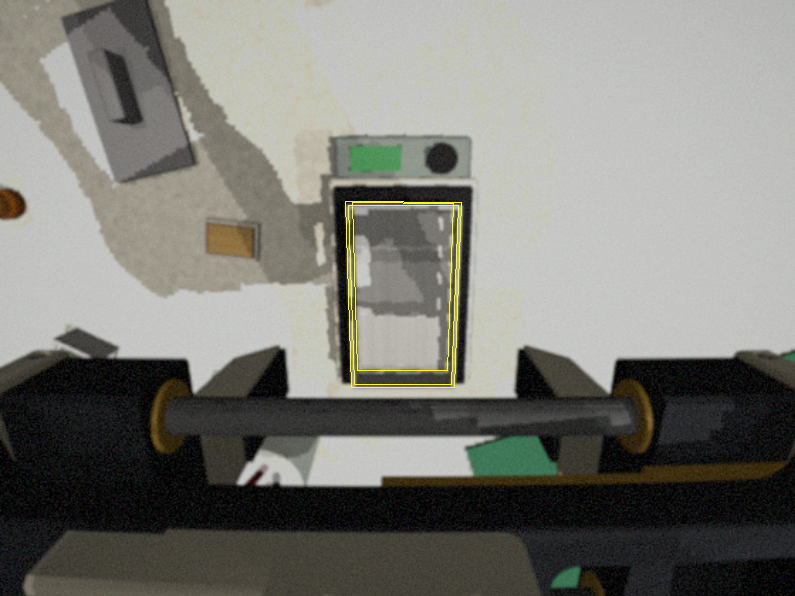

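View pics/side_pan.png

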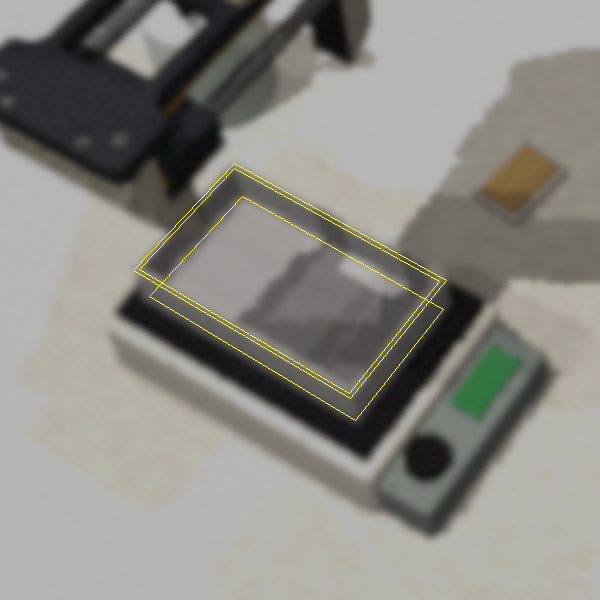

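Emit:
{"name": "apply_moves", "arguments": {
  "motion": [
    {"offset": [10, -25, -5], "rotation": [0, 0, -0.03]},
    {"offset": [5, -32, -5], "rotation": [0, 0, -0.03]},
    {"offset": [0, -40, 0], "rotation": [0, 0, -0.03]},
    {"offset": [0, -40, 0], "rotation": [0, 0, -0.03]},
    {"offset": [0, -40, 0], "rotation": [0, 0, 0]},
    {"offset": [0, -40, 0], "rotation": [0, 0, 0]},
    {"offset": [0, -40, 0], "rotation": [0, 0, 0]},
    {"offset": [0, -40, 0], "rotation": [0, 0, 0]},
    {"offset": [0, -40, 0], "rotation": [0, 0, 0]},
    {"offset": [0, -40, 0], "rotation": [0, 0, 0]},
    {"offset": [0, -40, 0], "rotation": [0, 0, 0]},
    {"offset": [0, -40, 0], "rotation": [0, 0, 0]}
  ]
}}

```text
time: 11.8
tool_pos: [0.586, -0.1695, 0.2205]
tool_rot: [3.137, -0.037, -3.112]
contact_force: [1.0, 0.8, 0.1]
opening: 0.0919
```

```bash
python3 plan.py .61 -.319 .25 3.16
```

```text
t 11.8 pos [ 0.586  -0.1695  0.2205] rot [ 3.137 -0.037 -3.112] open 0.0919 F [1.  0.8 0.1]
offset mm [ -18.5 -150.   -30.9] rotvec [ 0.004 -0.037  0.011] rows 3.7 in goal axes [ -21.3 -149.9  -29.5]
```

Emit:
{"name": "apply_moves", "arguments": {
  "motion": [
    {"offset": [-4, -33, -10], "rotation": [0.004, -0.03, 0.01]},
    {"offset": [-5, -33, -10], "rotation": [0, 0, 0]},
    {"offset": [-5, -32, -8], "rotation": [0, 0, 0]},
    {"offset": [-4, -26, -5], "rotation": [0, 0, 0]},
    {"offset": [-2, -8, -2], "rotation": [0, 0, 0]},
    {"offset": [0, 0, 0], "rotation": [0, 0, 0]},
    {"offset": [0, 0, 0], "rotation": [0, 0, 0]}
  ]
}}

```text
time: 12.38
tool_pos: [0.6032, -0.3172, 0.2404]
tool_rot: [3.132, -0.026, -3.135]
contact_force: [-0.4, -0.4, 0.7]
opening: 0.0916
```

```bash
python3 plan.py .61 -.319 .25 3.16;  python3 look.py dish .611 -.319 3.16 0
```

```text
t 12.38 pos [ 0.6032 -0.3172  0.2404] rot [ 3.132 -0.026 -3.135] open 0.0916 F [-0.4 -0.4  0.7]
offset mm [-6.5 -1.8 -9.8] rotvec [ 0.009 -0.026 -0.012] rows 0.3 in goal axes [-6.7 -2.  -9.6]
dish 16.12 [ 0.6078 -0.3192  3.1602]
```

View pics/w_dish.png

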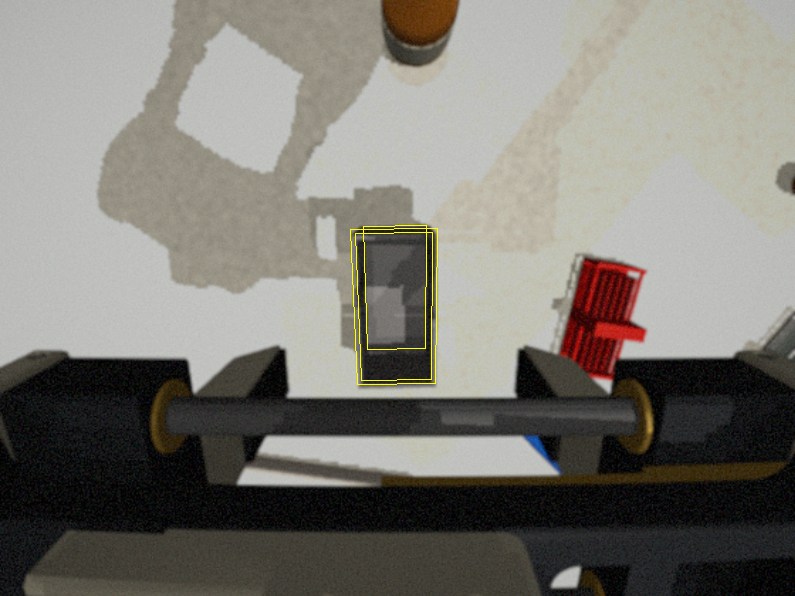

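Emit:
{"name": "apply_moves", "arguments": {
  "motion": [
    {"offset": [-4, -2, 20], "rotation": [0.009, -0.026, -0.012]},
    {"offset": [-1, 0, 28], "rotation": [0, 0, 0]},
    {"offset": [0, 0, 28], "rotation": [0, 0, 0]},
    {"offset": [0, 0, 25], "rotation": [0, 0, 0]},
    {"offset": [0, 0, 12], "rotation": [0, 0, 0]},
    {"offset": [0, 0, 0], "rotation": [0, 0, 0]},
    {"offset": [0, 0, 0], "rotation": [0, 0, 0]}
  ]
}}

```text
time: 13.02
tool_pos: [0.6074, -0.307, 0.1201]
tool_rot: [3.136, -0.004, -3.112]
contact_force: [0.4, 0.4, 0.0]
opening: 0.0918
```

```bash
python3 plan.py .609 -.319 .095 3.16
```

```text
t 13.02 pos [ 0.6074 -0.307   0.1201] rot [ 3.136 -0.004 -3.112] open 0.0918 F [0.4 0.4 0. ]
offset mm [ -1.3 -12.2  25. ] rotvec [ 0.006 -0.004  0.011] rows 0.7 in goal axes [ -1.4 -12.   25.1]
```

Emit:
{"name": "apply_moves", "arguments": {
  "motion": [
    {"offset": [-1, -10, 0], "rotation": [0.006, -0.004, 0.011]},
    {"offset": [0, -4, 8], "rotation": [0, 0, 0]},
    {"offset": [0, 0, 10], "rotation": [0, 0, 0]},
    {"offset": [0, 0, 6], "rotation": [0, 0, 0]},
    {"offset": [0, 0, 0], "rotation": [0, 0, 0]},
    {"offset": [0, 0, 0], "rotation": [0, 0, 0]}
  ]
}}

```text
time: 13.52
tool_pos: [0.6107, -0.3218, 0.0979]
tool_rot: [-3.137, 0.005, -3.122]
contact_force: [0.2, -0.6, -1.0]
opening: 0.0921
```

```bash
python3 plan.py .609 -.319 .095 3.16
```

```text
t 13.52 pos [ 0.6107 -0.3218  0.0979] rot [-3.137  0.005 -3.122] open 0.0921 F [ 0.2 -0.6 -1. ]
offset mm [1.7 2.9 2.9] rotvec [-0.004  0.005  0.001] rows 0.1 in goal axes [1.7 2.8 2.9]
```

Emit:
{"name": "apply_moves", "arguments": {
  "motion": [
    {"offset": [2, 3, 3], "rotation": [-0.004, 0.005, 0]},
    {"offset": [0, 0, 0], "rotation": [0, 0, 0]},
    {"offset": [0, 0, 0], "rotation": [0, 0, 0]}
  ]
}}

```text
time: 13.77
tool_pos: [0.6085, -0.3187, 0.0951]
tool_rot: [-3.141, 0.0, -3.123]
contact_force: [0.4, -0.6, -0.6]
opening: 0.0914
```

Emit:
{"name": "apply_moves", "arguments": {
  "motion": [
    {"offset": [0, 0, 0], "rotation": [0, 0, 0]},
    {"offset": [0, 0, 0], "rotation": [0, 0, 0]},
    {"offset": [0, 0, 0], "rotation": [0, 0, 0]},
    {"offset": [0, 0, 0], "rotation": [0, 0, 0]},
    {"offset": [0, 0, 0], "rotation": [0, 0, 0]},
    {"offset": [0, 0, 0], "rotation": [0, 0, 0]}
  ],
  "grip": 1,
  "grip_force": 25
}}

```text
time: 14.27
tool_pos: [0.6089, -0.3187, 0.0961]
tool_rot: [-3.14, 0.002, -3.122]
contact_force: [-0.4, -0.2, -0.1]
opening: 0.0563
```

```bash
python3 plan.py .609 -.319 .20 3.16
```

```text
t 14.27 pos [ 0.6089 -0.3187  0.0961] rot [-3.140e+00  2.000e-03 -3.122e+00] open 0.0563 F [-0.4 -0.2 -0.1]
offset mm [  -0.2   -0.4 -103.9] rotvec [-0.001  0.002  0.001] rows 2.5 in goal axes [-1.000e-01 -3.000e-01 -1.039e+02]
```

Emit:
{"name": "apply_moves", "arguments": {
  "motion": [
    {"offset": [0, 0, 0], "rotation": [0, 0, 0]},
    {"offset": [0, 0, 0], "rotation": [0, 0, 0]},
    {"offset": [0, 0, 0], "rotation": [0, 0, 0]}
  ]
}}

```text
time: 14.52
tool_pos: [0.609, -0.3188, 0.0962]
tool_rot: [-3.14, 0.002, -3.122]
contact_force: [0.7, -0.1, 0.4]
opening: 0.054
```

Emit:
{"name": "apply_moves", "arguments": {
  "motion": [
    {"offset": [0, 0, -15], "rotation": [0, 0, 0]},
    {"offset": [0, 0, -20], "rotation": [0, 0, 0]},
    {"offset": [0, 0, -25], "rotation": [0, 0, 0]},
    {"offset": [0, 0, -25], "rotation": [0, 0, 0]},
    {"offset": [0, 0, -15], "rotation": [0, 0, 0]},
    {"offset": [0, 0, -5], "rotation": [0, 0, 0]},
    {"offset": [0, 0, 0], "rotation": [0, 0, 0]},
    {"offset": [0, 0, 0], "rotation": [0, 0, 0]}
  ]
}}

```text
time: 15.18
tool_pos: [0.6067, -0.3171, 0.1994]
tool_rot: [3.136, -0.008, -3.123]
contact_force: [-0.2, 0.2, -1.6]
opening: 0.0536
```

```bash
python3 plan.py .60 .27 .23 3.03; python3 look.py dish .609 -.319 3.16 .115 dishheld
```

```text
t 15.18 pos [ 0.6067 -0.3171  0.1994] rot [ 3.136 -0.008 -3.123] open 0.0536 F [-0.2  0.2 -1.6]
offset mm [ -4.3 587.3 -27.1] rotvec [ 0.005 -0.009  0.131] rows 14.1 in goal axes [ 72.  582.7 -30.6]
dish 8.99 [ 0.6031 -0.3173  3.1671]
```

View pics/w_dishheld.png

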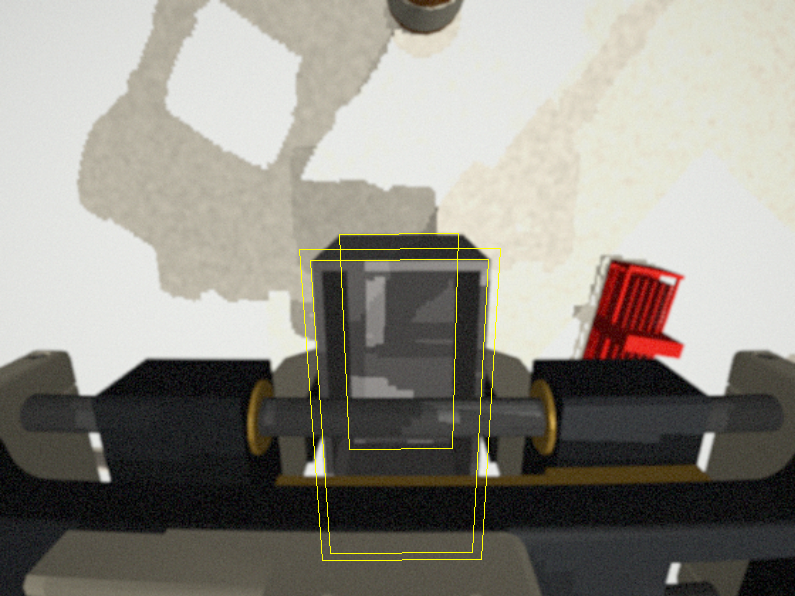

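```bash
python3 look.py dish .609 -.319 3.16 .103 dishheld2; python3 plan.py .60 .27 .23 3.03
```

```text
dish 11.69 [ 0.6046 -0.3171  3.1605]
t 15.28 pos [ 0.6064 -0.317   0.1986] rot [ 3.135 -0.009 -3.123] open 0.0535 F [ 0.6 -0.1 -1.5]
offset mm [ -4.5 587.2 -27.4] rotvec [ 0.006 -0.01   0.131] rows 14.1 in goal axes [ 71.8 582.6 -31.4]
```

View pics/w_dishheld2.png

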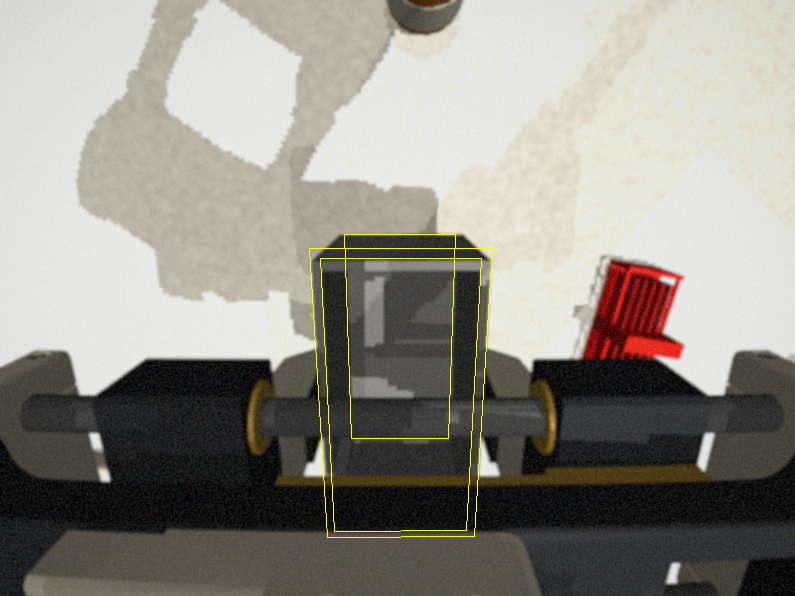

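Emit:
{"name": "apply_moves", "arguments": {
  "motion": [
    {"offset": [0, 20, -6], "rotation": [0.005, -0.01, 0.02]},
    {"offset": [0, 28, -6], "rotation": [0, 0, 0.02]},
    {"offset": [0, 35, -6], "rotation": [0, 0, 0.02]},
    {"offset": [1, 40, -5], "rotation": [0, 0, 0.02]},
    {"offset": [2, 40, -3], "rotation": [0, 0, 0.02]},
    {"offset": [3, 40, -3], "rotation": [0, 0, 0.02]},
    {"offset": [4, 40, -2], "rotation": [0, 0, 0.01]},
    {"offset": [4, 40, -2], "rotation": [0, 0, 0]},
    {"offset": [4, 40, -2], "rotation": [0, 0, 0]},
    {"offset": [4, 40, -2], "rotation": [0, 0, 0]},
    {"offset": [4, 40, -2], "rotation": [0, 0, 0]},
    {"offset": [4, 40, -2], "rotation": [0, 0, 0]}
  ]
}}

```text
time: 16.28
tool_pos: [0.6082, 0.1347, 0.2239]
tool_rot: [3.139, -0.027, 3.008]
contact_force: [0.5, 0.6, -2.7]
opening: 0.0542
```

```bash
python3 plan.py .6105 .296 .21 3.03
```

```text
t 16.28 pos [0.6082 0.1347 0.2239] rot [ 3.139 -0.027  3.008] open 0.0542 F [ 0.5  0.6 -2.7]
offset mm [ 18.8 160.1  14.9] rotvec [ 0.003 -0.027 -0.022] rows 3.9 in goal axes [ 15.7 160.6  13.9]
```

Emit:
{"name": "apply_moves", "arguments": {
  "motion": [
    {"offset": [4, 30, 1], "rotation": [0.003, -0.02, -0.02]},
    {"offset": [3, 28, 1], "rotation": [0, 0, 0]},
    {"offset": [3, 26, 1], "rotation": [0, 0, 0]},
    {"offset": [3, 22, 1], "rotation": [0, 0, 0]},
    {"offset": [2, 15, 0], "rotation": [0, 0, 0]},
    {"offset": [0, 6, 0], "rotation": [0, 0, 0]},
    {"offset": [0, 0, 0], "rotation": [0, 0, 0]},
    {"offset": [0, 0, 0], "rotation": [0, 0, 0]}
  ]
}}

```text
time: 16.95
tool_pos: [0.6018, 0.2786, 0.2086]
tool_rot: [-3.138, -0.023, 3.041]
contact_force: [0.6, -0.8, -1.6]
opening: 0.0539
```

```bash
python3 plan.py .6105 .296 .18 3.03
```

```text
t 16.95 pos [0.6018 0.2786 0.2086] rot [-3.138 -0.023  3.041] open 0.0539 F [ 0.6 -0.8 -1.6]
offset mm [-7.6 18.3 28.3] rotvec [-0.004 -0.023  0.011] rows 0.8 in goal axes [-6.8 18.3 28.6]
```

Emit:
{"name": "apply_moves", "arguments": {
  "motion": [
    {"offset": [-3, 9, 4], "rotation": [-0.004, -0.023, 0.01]},
    {"offset": [-3, 6, 6], "rotation": [0, 0, 0]},
    {"offset": [-1, 3, 7], "rotation": [0, 0, 0]},
    {"offset": [0, 0, 4], "rotation": [0, 0, 0]},
    {"offset": [0, 0, 0], "rotation": [0, 0, 0]},
    {"offset": [0, 0, 0], "rotation": [0, 0, 0]}
  ]
}}

```text
time: 17.45
tool_pos: [0.612, 0.2898, 0.1838]
tool_rot: [-3.138, -0.004, 3.025]
contact_force: [0.2, 0.4, -1.5]
opening: 0.0538
```

```bash
python3 plan.py .6105 .296 .175 3.03
```

```text
t 17.45 pos [0.612  0.2898 0.1838] rot [-3.138 -0.004  3.025] open 0.0538 F [ 0.2  0.4 -1.5]
offset mm [2.2 6.  8.7] rotvec [-0.004 -0.004 -0.005] rows 0.3 in goal axes [2.2 6.  8.8]
```

Emit:
{"name": "apply_moves", "arguments": {
  "motion": [
    {"offset": [2, 6, 4], "rotation": [-0.004, -0.004, -0.005]},
    {"offset": [0, 0, 4], "rotation": [0, 0, 0]},
    {"offset": [0, 0, 0], "rotation": [0, 0, 0]},
    {"offset": [0, 0, 0], "rotation": [0, 0, 0]}
  ]
}}

```text
time: 17.78
tool_pos: [0.6108, 0.2954, 0.1753]
tool_rot: [3.141, 0.0, 3.029]
contact_force: [0.8, 0.1, -3.0]
opening: 0.0537
```

```bash
python3 plan.py .6105 .296 .158 3.03; python3 - <<'E'
from h import *
s=observe();dz=s['tool_pos'][2]-.0962
for n in('wrist','side'):
    p=read_camera(n); e=ext(p,s)
    k=1.42 if n=='wrist' else 4
    B=cv2.resize(np.ascontiguousarray(p['img'][:,:,::-1]),None,fx=k,fy=k)
    draw(B,p,e,'pan',(.6125,.296,3.03),.045,k); draw(B,p,e,'dish',(s['tool_pos'][0]+.002,s['tool_pos'][1],3.03),dz,k,(0,255,0))
    if n=='side':
        u=proj(p,np.array([[.613,.295,.045]]),e)[0]*4; B=B[int(u[1])-300:int(u[1])+300,max(0,int(u[0])-300):int(u[0])+300]
    cv2.imwrite(f'pics/{n}_pre.png',B)
E
```

```text
t 17.78 pos [0.6108 0.2954 0.1753] rot [3.141 0.    3.029] open 0.0537 F [ 0.8  0.1 -3. ]
offset mm [ 0.4  0.6 17.3] rotvec [ 0.001  0.    -0.001] rows 0.4 in goal axes [ 0.4  0.6 17.3]
```

View pics/wrist_pre.png

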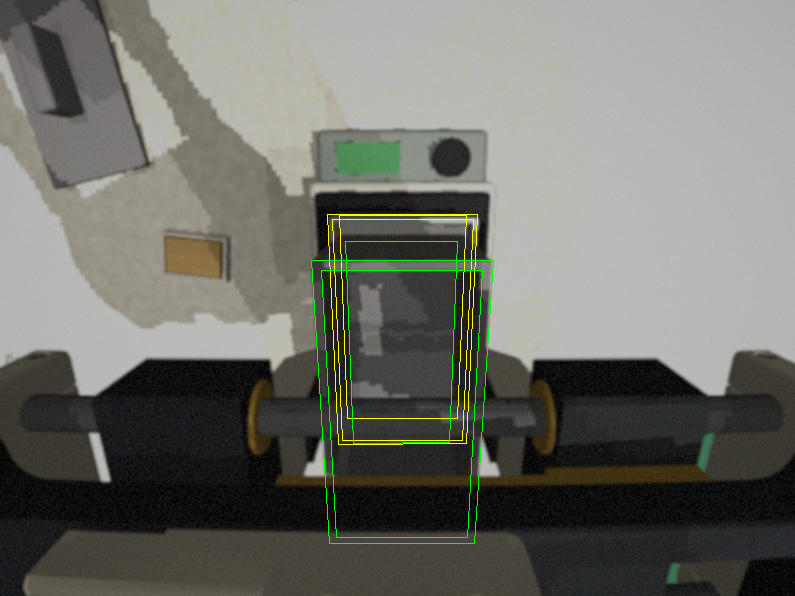

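View pics/side_pre.png

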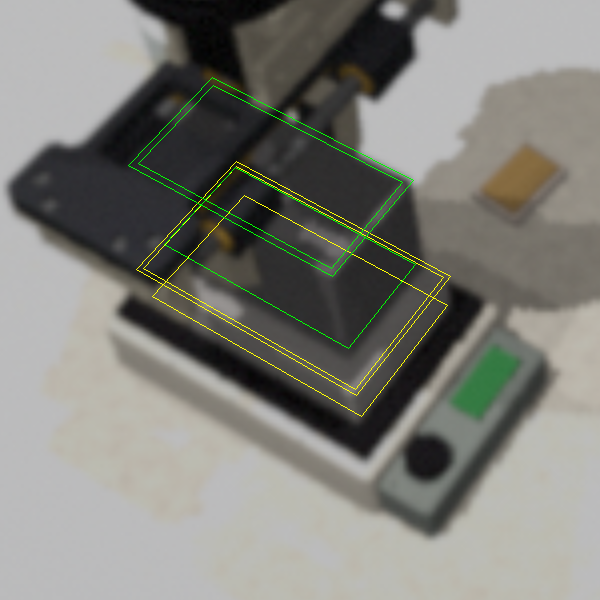

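Emit:
{"name": "apply_moves", "arguments": {
  "motion": [
    {"offset": [0, 1, 6], "rotation": [0, 0, 0]},
    {"offset": [0, 0, 6], "rotation": [0, 0, 0]},
    {"offset": [0, 0, 6], "rotation": [0, 0, 0]},
    {"offset": [0, 0, 4], "rotation": [0, 0, 0]},
    {"offset": [0, 0, 2], "rotation": [0, 0, 0]},
    {"offset": [0, 0, 0], "rotation": [0, 0, 0]},
    {"offset": [0, 0, 0], "rotation": [0, 0, 0]}
  ]
}}

```text
time: 18.47
tool_pos: [0.6109, 0.2964, 0.1485]
tool_rot: [3.141, 0.0, 3.029]
contact_force: [0.1, 0.1, -2.6]
opening: 0.0541
```

```bash
python3 plan.py .6105 .296 .1432 3.03
```

```text
t 18.47 pos [0.6109 0.2964 0.1485] rot [3.141 0.    3.029] open 0.0541 F [ 0.1  0.1 -2.6]
offset mm [ 0.3 -0.4  5.3] rotvec [ 0.     0.    -0.001] rows 0.1 in goal axes [ 0.3 -0.4  5.3]
```

Emit:
{"name": "apply_moves", "arguments": {
  "motion": [
    {"offset": [0, 0, 4], "rotation": [0, 0, 0]},
    {"offset": [0, 0, 2], "rotation": [0, 0, 0]},
    {"offset": [0, 0, 0], "rotation": [0, 0, 0]}
  ]
}}

```text
time: 18.72
tool_pos: [0.6113, 0.2966, 0.1432]
tool_rot: [3.14, 0.002, 3.029]
contact_force: [0.2, -0.1, -1.7]
opening: 0.0538
```

Emit:
{"name": "apply_moves", "arguments": {
  "motion": [
    {"offset": [0, 0, 3], "rotation": [0, 0, 0]},
    {"offset": [0, 0, 0], "rotation": [0, 0, 0]}
  ]
}}

```text
time: 18.88
tool_pos: [0.6114, 0.2967, 0.1443]
tool_rot: [3.14, 0.004, 3.03]
contact_force: [0.2, -0.6, -1.8]
opening: 0.0537
```

Emit:
{"name": "apply_moves", "arguments": {
  "motion": [
    {"offset": [0, 0, 4], "rotation": [0, 0, 0]},
    {"offset": [0, 0, 3], "rotation": [0, 0, 0]}
  ]
}}

```text
time: 19.05
tool_pos: [0.6122, 0.297, 0.1428]
tool_rot: [3.138, 0.009, 3.03]
contact_force: [-11.5, -4.8, 22.9]
opening: 0.0542
```

Seated. Next I relax and release.

Emit:
{"name": "apply_moves", "arguments": {
  "motion": [
    {"offset": [1, 0, -1], "rotation": [0, 0, 0]},
    {"offset": [0, 0, 0], "rotation": [0, 0, 0]}
  ]
}}

```text
time: 19.22
tool_pos: [0.6114, 0.2972, 0.145]
tool_rot: [3.137, 0.011, 3.031]
contact_force: [-0.4, -0.1, -2.5]
opening: 0.0538
```

Emit:
{"name": "apply_moves", "arguments": {
  "motion": [
    {"offset": [0, 0, 0], "rotation": [0, 0, 0]},
    {"offset": [0, 0, 0], "rotation": [0, 0, 0]},
    {"offset": [0, 0, 0], "rotation": [0, 0, 0]},
    {"offset": [0, 0, 0], "rotation": [0, 0, 0]},
    {"offset": [0, 0, 0], "rotation": [0, 0, 0]}
  ],
  "grip": 0
}}

```text
time: 19.63
tool_pos: [0.6119, 0.2972, 0.1435]
tool_rot: [3.137, 0.011, 3.03]
contact_force: [0.2, -0.2, 0.1]
opening: 0.0824
```

Emit:
{"name": "apply_moves", "arguments": {
  "motion": [
    {"offset": [0, 0, -15], "rotation": [0, 0, 0]},
    {"offset": [0, 0, -25], "rotation": [0, 0, 0]},
    {"offset": [0, 0, -30], "rotation": [0, 0, 0]},
    {"offset": [0, 0, -30], "rotation": [0, 0, 0]},
    {"offset": [0, 0, -20], "rotation": [0, 0, 0]},
    {"offset": [0, 0, 0], "rotation": [0, 0, 0]},
    {"offset": [0, 0, 0], "rotation": [0, 0, 0]}
  ]
}}

```text
time: 20.22
tool_pos: [0.61, 0.2964, 0.2642]
tool_rot: [3.14, 0.004, 3.03]
contact_force: [-0.2, 0.2, -0.1]
opening: 0.0917
```

```bash
python3 plan.py .60 .05 .25 0.95; python3 look.py dish .613 .296 3.03 .047 dishon; python3 look.py pan .613 .296 3.03 .045 panon2
```

```text
t 20.22 pos [0.61   0.2964 0.2642] rot [3.14  0.004 3.03 ] open 0.0917 F [-0.2  0.2 -0.1]
offset mm [ -17.5 -246.    13.9] rotvec [6.00e-03 1.00e-03 2.08e+00] rows 16.8 in goal axes [-206.2  135.2   14.2]
dish 14.78 [0.6133 0.298  3.0238]
pan 16.45 [0.602 0.304 3.034]
```

View pics/w_dishon.png

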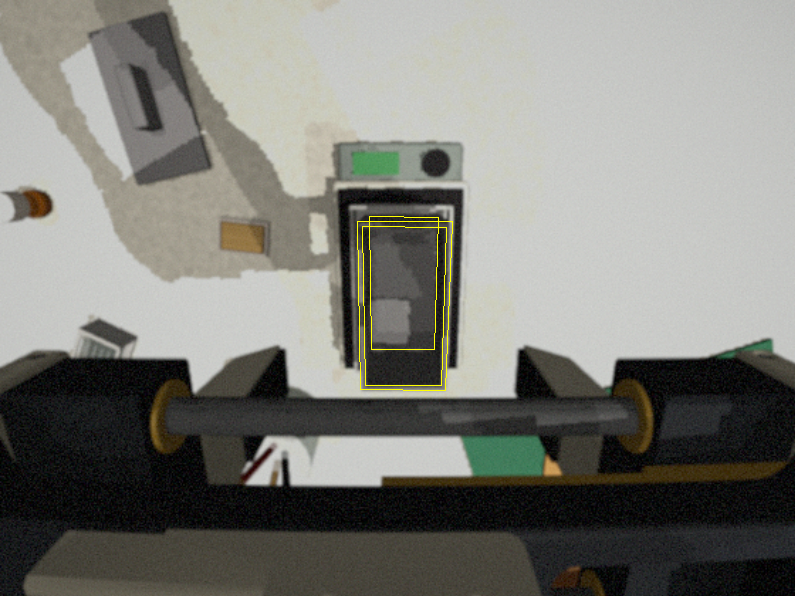

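Emit:
{"name": "apply_moves", "arguments": {
  "motion": [
    {"offset": [0, 0, 0], "rotation": [0, 0, 0.12]},
    {"offset": [0, 0, 0], "rotation": [0, 0, 0.12]},
    {"offset": [0, 0, 0], "rotation": [0, 0, 0.12]},
    {"offset": [0, 0, 0], "rotation": [0, 0, 0.12]},
    {"offset": [0, 0, 0], "rotation": [0, 0, 0.12]},
    {"offset": [0, 0, 0], "rotation": [0, 0, 0.12]},
    {"offset": [0, 0, 0], "rotation": [0, 0, 0.12]},
    {"offset": [0, 0, 0], "rotation": [0, 0, 0.12]},
    {"offset": [0, 0, 0], "rotation": [0, 0, 0.12]},
    {"offset": [0, 0, 0], "rotation": [0, 0, 0.12]},
    {"offset": [0, 0, 0], "rotation": [0, 0, 0.12]},
    {"offset": [0, 0, 0], "rotation": [0, 0, 0.12]}
  ]
}}

```text
time: 21.32
tool_pos: [0.6033, 0.2938, 0.236]
tool_rot: [-3.106, 0.015, 1.535]
contact_force: [-0.3, 0.6, -0.0]
opening: 0.0919
```

```bash
python3 plan.py .672 .0135 .25 0.95; python3 - <<'E'
from h import *
p=read_camera('top');R,t=ext(p)
for px in((155,108),(175,92),(174,127),(193,110)):
    u=cv2.undistortPoints(np.float64([[px]]),p['camera_matrix'],p['D'])[0,0]
    d=R.T@np.array([u[0],u[1],1]); c=-R.T@t; k=(.155-c[2])/d[2]; print(px,c+d*k)
for d in tip_of('brushes',p): print(d)
E
```

```text
t 21.32 pos [0.6033 0.2938 0.236 ] rot [-3.106  0.015  1.535] open 0.0919 F [-0.3  0.6 -0. ]
offset mm [-277.8   78.2  -12.7] rotvec [-0.03   0.025  0.585] rows 6.9 in goal axes [-188.   218.9  -14. ]
(155, 108) [0.74151145 0.21564566 0.155     ]
(175, 92) [0.77016666 0.17806165 0.155     ]
(174, 127) [0.70461661 0.18023115 0.155     ]
(193, 110) [0.73503041 0.14473904 0.155     ]
{'location': [0.7378, 0.1779, 0.0034], 'score': 0.78}
{'location': [0.6107, 0.2928, 0.0437], 'score': 0.73}
```

Emit:
{"name": "apply_moves", "arguments": {
  "motion": [
    {"offset": [-20, -10, -15], "rotation": [-0.03, 0.02, 0]},
    {"offset": [-30, -8, -12], "rotation": [0, 0, 0]},
    {"offset": [-38, -4, -5], "rotation": [0, 0, 0]},
    {"offset": [-40, 0, -2], "rotation": [0, 0, 0]},
    {"offset": [-40, 0, 0], "rotation": [0, 0, 0]},
    {"offset": [-40, 0, 0], "rotation": [0, 0, 0.08]},
    {"offset": [-30, 5, 0], "rotation": [0, 0, 0.12]},
    {"offset": [-12, 12, 0], "rotation": [0, 0, 0.12]},
    {"offset": [0, 20, 0], "rotation": [0, 0, 0.12]},
    {"offset": [5, 20, 0], "rotation": [0, 0, 0.12]},
    {"offset": [0, 0, 0], "rotation": [0, 0, 0]},
    {"offset": [0, 0, 0], "rotation": [0, 0, 0]}
  ]
}}

```text
time: 22.42
tool_pos: [0.625, 0.02, 0.2547]
tool_rot: [-3.118, 0.011, 1.013]
contact_force: [0.3, 0.3, 0.8]
opening: 0.0919
```

```bash
python3 plan.py .672 .0135 .25 0.95
```

```text
t 22.42 pos [0.625  0.02   0.2547] rot [-3.118  0.011  1.013] open 0.0919 F [0.3 0.3 0.8]
offset mm [19.4 43.4  3.5] rotvec [-0.024  0.012  0.062] rows 1.1 in goal axes [22.  42.   4.7]
```

Emit:
{"name": "apply_moves", "arguments": {
  "motion": [
    {"offset": [8, 18, 1], "rotation": [-0.024, 0.012, 0.06]},
    {"offset": [8, 15, 1], "rotation": [0, 0, 0]},
    {"offset": [5, 9, 0], "rotation": [0, 0, 0]},
    {"offset": [0, 0, 0], "rotation": [0, 0, 0]},
    {"offset": [0, 0, 0], "rotation": [0, 0, 0]}
  ]
}}

```text
time: 22.83
tool_pos: [0.6693, 0.0163, 0.2485]
tool_rot: [-3.135, 0.003, 0.975]
contact_force: [-0.6, 0.2, 0.1]
opening: 0.0917
```

```bash
python3 plan.py .672 .0135 .25 0.95; python3 look.py rack .671 .0125 2.515 0; python3 plan.py .672 .0135 .25 0.95
```

```text
t 22.83 pos [0.6693 0.0163 0.2485] rot [-3.135e+00  3.000e-03  9.750e-01] open 0.0917 F [-0.6  0.2  0.1]
offset mm [-0.8  3.8 -1.5] rotvec [-0.006  0.003  0.025] rows 0.2 in goal axes [-0.7  3.8 -1.5]
rack 11.68 [0.6715 0.0123 2.5527]
t 22.88 pos [0.6691 0.0163 0.2485] rot [-3.135e+00  3.000e-03  9.740e-01] open 0.092 F [-0.1  0.1 -0.7]
offset mm [-0.7  4.  -1.6] rotvec [-0.006  0.003  0.024] rows 0.2 in goal axes [-0.6  4.  -1.5]
```

View pics/w_rack.png

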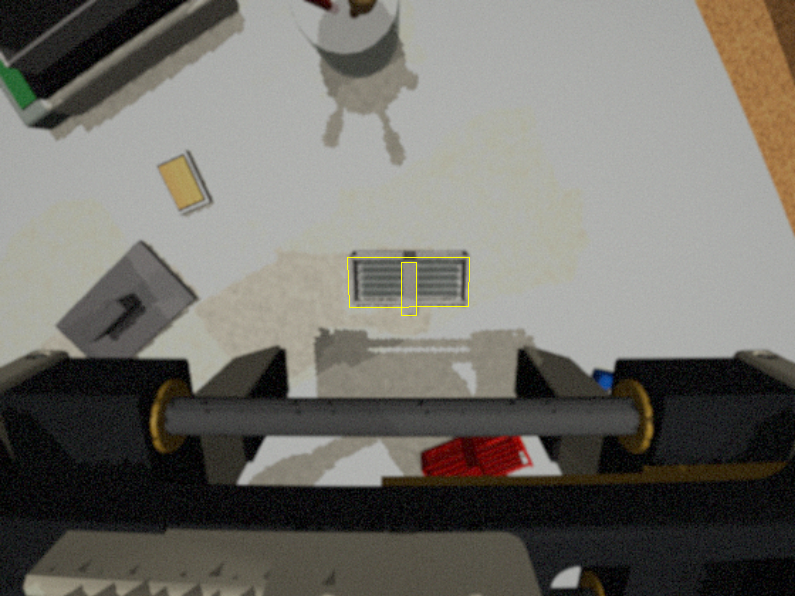

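```bash
python3 plan.py .6715 .0125 .12 0.98
```

```text
t 22.88 pos [0.6691 0.0163 0.2485] rot [-3.135e+00  3.000e-03  9.740e-01] open 0.092 F [-0.1  0.1 -0.7]
offset mm [ -1.4   5.  128.4] rotvec [-0.007  0.003 -0.006] rows 3.1 in goal axes [ -1.9   4.1 128.5]
```

Emit:
{"name": "apply_moves", "arguments": {
  "motion": [
    {"offset": [-1, 3, 22], "rotation": [-0.007, 0.003, -0.006]},
    {"offset": [0, 1, 28], "rotation": [0, 0, 0]},
    {"offset": [0, 0, 28], "rotation": [0, 0, 0]},
    {"offset": [0, 0, 22], "rotation": [0, 0, 0]},
    {"offset": [0, 0, 8], "rotation": [0, 0, 0]},
    {"offset": [0, 0, 0], "rotation": [0, 0, 0]},
    {"offset": [0, 0, 0], "rotation": [0, 0, 0]}
  ]
}}

```text
time: 23.47
tool_pos: [0.6675, 0.0161, 0.1406]
tool_rot: [3.139, -0.001, 0.995]
contact_force: [-0.3, -0.8, 0.5]
opening: 0.0919
```

```bash
python3 plan.py .6715 .0125 .097 0.98
```

```text
t 23.47 pos [0.6675 0.0161 0.1406] rot [ 3.139e+00 -1.000e-03  9.950e-01] open 0.0919 F [-0.3 -0.8  0.5]
offset mm [-0.9  5.2 43.6] rotvec [ 0.003 -0.001  0.015] rows 1.1 in goal axes [-0.8  5.3 43.6]
```

Emit:
{"name": "apply_moves", "arguments": {
  "motion": [
    {"offset": [-1, 4, 12], "rotation": [0.003, 0, 0.015]},
    {"offset": [0, 2, 14], "rotation": [0, 0, 0]},
    {"offset": [0, 0, 10], "rotation": [0, 0, 0]},
    {"offset": [0, 0, 2], "rotation": [0, 0, 0]},
    {"offset": [0, 0, 0], "rotation": [0, 0, 0]},
    {"offset": [0, 0, 0], "rotation": [0, 0, 0]}
  ]
}}

```text
time: 23.97
tool_pos: [0.6744, 0.0114, 0.1036]
tool_rot: [3.136, -0.005, 0.98]
contact_force: [-0.4, -0.1, 0.1]
opening: 0.092
```

```bash
python3 plan.py .6715 .0125 .097 0.98
```

```text
t 23.97 pos [0.6744 0.0114 0.1036] rot [ 3.136 -0.005  0.98 ] open 0.092 F [-0.4 -0.1  0.1]
offset mm [-0.7 -3.1  6.6] rotvec [ 0.006 -0.005 -0.   ] rows 0.2 in goal axes [-0.7 -3.   6.6]
```

Emit:
{"name": "apply_moves", "arguments": {
  "motion": [
    {"offset": [-1, -3, 4], "rotation": [0.006, -0.005, 0]},
    {"offset": [0, 0, 3], "rotation": [0, 0, 0]},
    {"offset": [0, 0, 0], "rotation": [0, 0, 0]}
  ]
}}

```text
time: 24.22
tool_pos: [0.6716, 0.0123, 0.0969]
tool_rot: [3.141, -0.0, 0.98]
contact_force: [-0.5, 0.4, 0.3]
opening: 0.0918
```

```bash
python3 plan.py .6715 .0125 .097 0.98
```

```text
t 24.22 pos [0.6716 0.0123 0.0969] rot [ 3.141 -0.     0.98 ] open 0.0918 F [-0.5  0.4  0.3]
offset mm [ 0.1 -0.2 -0.1] rotvec [ 0.001 -0.    -0.   ] rows 0.0 in goal axes [ 0.1 -0.2 -0.1]
```

Emit:
{"name": "apply_moves", "arguments": {
  "motion": [
    {"offset": [0, 0, 0], "rotation": [0, 0, 0]},
    {"offset": [0, 0, 0], "rotation": [0, 0, 0]},
    {"offset": [0, 0, 0], "rotation": [0, 0, 0]},
    {"offset": [0, 0, 0], "rotation": [0, 0, 0]},
    {"offset": [0, 0, 0], "rotation": [0, 0, 0]},
    {"offset": [0, 0, 0], "rotation": [0, 0, 0]},
    {"offset": [0, 0, 0], "rotation": [0, 0, 0]},
    {"offset": [0, 0, 0], "rotation": [0, 0, 0]},
    {"offset": [0, 0, 0], "rotation": [0, 0, 0]},
    {"offset": [0, 0, 0], "rotation": [0, 0, 0]},
    {"offset": [0, 0, 0], "rotation": [0, 0, 0]},
    {"offset": [0, 0, 0], "rotation": [0, 0, 0]}
  ],
  "grip": 1,
  "grip_force": 20
}}

```text
time: 25.22
tool_pos: [0.6721, 0.0124, 0.0981]
tool_rot: [3.139, -0.001, 0.98]
contact_force: [0.6, 0.6, 0.4]
opening: 0.0165
```

Emit:
{"name": "apply_moves", "arguments": {
  "motion": [
    {"offset": [0, 0, 0], "rotation": [0, 0, 0]},
    {"offset": [0, 0, 0], "rotation": [0, 0, 0]},
    {"offset": [0, 0, 0], "rotation": [0, 0, 0]},
    {"offset": [0, 0, 0], "rotation": [0, 0, 0]}
  ]
}}

```text
time: 25.55
tool_pos: [0.672, 0.0124, 0.098]
tool_rot: [3.139, -0.001, 0.98]
contact_force: [-0.5, -0.3, 0.4]
opening: 0.0098
```

Emit:
{"name": "apply_moves", "arguments": {
  "motion": [
    {"offset": [0, 0, -12], "rotation": [0, 0, 0]},
    {"offset": [0, 0, -18], "rotation": [0, 0, 0]},
    {"offset": [0, 0, -25], "rotation": [0, 0, 0]},
    {"offset": [0, 0, -28], "rotation": [0, 0, 0]},
    {"offset": [0, 0, -28], "rotation": [0, 0, 0]},
    {"offset": [0, 0, -20], "rotation": [0, 0, 0]},
    {"offset": [0, 0, -10], "rotation": [0, 0, 0]},
    {"offset": [0, 0, 0], "rotation": [0, 0, 0]},
    {"offset": [0, 0, 0], "rotation": [0, 0, 0]}
  ]
}}

```text
time: 26.3
tool_pos: [0.6701, 0.0127, 0.249]
tool_rot: [-3.14, 0.001, 0.98]
contact_force: [0.6, -0.1, -1.9]
opening: 0.0095
```

```bash
python3 plan.py .58 .05 .25 1.454; python3 - <<'E'
from h import *
s=observe();dz=s['tool_pos'][2]-.098
p=read_camera('wrist'); e=ext(p,s); k=1.42
B=cv2.resize(np.ascontiguousarray(p['img'][:,:,::-1]),None,fx=k,fy=k)
draw(B,p,e,'rack',(s['tool_pos'][0],s['tool_pos'][1],s['tool_rot'][2]+np.pi/2),dz,k)
cv2.imwrite('pics/w_rackheld.png',B)
E
```

```text
t 26.3 pos [0.6701 0.0127 0.249 ] rot [-3.14e+00  1.00e-03  9.80e-01] open 0.0095 F [ 0.6 -0.1 -1.9]
offset mm [-19.2 -95.6  -0.9] rotvec [-0.001  0.001 -0.474] rows 3.8 in goal axes [ 26.6 -93.9  -1. ]
```

View pics/w_rackheld.png

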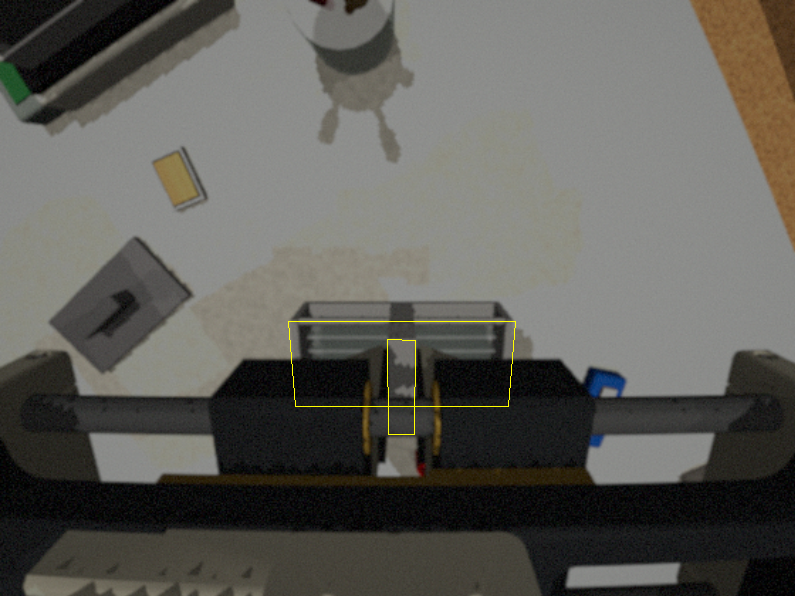

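Emit:
{"name": "apply_moves", "arguments": {
  "motion": [
    {"offset": [-4, -20, 0], "rotation": [0, 0, -0.1]},
    {"offset": [-2, -24, 0], "rotation": [0, 0, -0.1]},
    {"offset": [2, -24, 0], "rotation": [0, 0, -0.1]},
    {"offset": [8, -22, 0], "rotation": [0, 0, -0.1]},
    {"offset": [14, -8, 0], "rotation": [0, 0, -0.07]},
    {"offset": [22, 0, 0], "rotation": [0, 0, 0]},
    {"offset": [28, 0, 0], "rotation": [0, 0, 0]},
    {"offset": [32, 0, 0], "rotation": [0, 0, 0]}
  ]
}}

```text
time: 27.02
tool_pos: [0.583, 0.1494, 0.238]
tool_rot: [-3.12, 0.005, 1.465]
contact_force: [1.2, -0.0, -1.0]
opening: 0.0098
```

```bash
python3 plan.py .6125 .297 .235 1.454
```

```text
t 27.02 pos [0.583  0.1494 0.238 ] rot [-3.12   0.005  1.465] open 0.0098 F [ 1.2 -0.  -1. ]
offset mm [149.9  13.7   2. ] rotvec [-0.021  0.005  0.011] rows 3.6 in goal axes [150.   12.1   3. ]
```

Emit:
{"name": "apply_moves", "arguments": {
  "motion": [
    {"offset": [30, 3, -2], "rotation": [-0.02, 0.005, 0.01]},
    {"offset": [30, 3, -2], "rotation": [0, 0, 0]},
    {"offset": [26, 3, -2], "rotation": [0, 0, 0]},
    {"offset": [20, 2, -1], "rotation": [0, 0, 0]},
    {"offset": [10, 1, 0], "rotation": [0, 0, 0]},
    {"offset": [0, 0, 0], "rotation": [0, 0, 0]},
    {"offset": [0, 0, 0], "rotation": [0, 0, 0]}
  ]
}}

```text
time: 27.6
tool_pos: [0.6039, 0.2738, 0.2342]
tool_rot: [-3.124, 0.005, 1.46]
contact_force: [-0.3, -1.6, -1.1]
opening: 0.0095
```

```bash
python3 plan.py .6125 .297 .21 1.454
```

```text
t 27.6 pos [0.6039 0.2738 0.2342] rot [-3.124  0.005  1.46 ] open 0.0095 F [-0.3 -1.6 -1.1]
offset mm [24.1  6.4 24. ] rotvec [-0.017  0.005  0.006] rows 0.8 in goal axes [24.   5.9 24.2]
```

Emit:
{"name": "apply_moves", "arguments": {
  "motion": [
    {"offset": [11, 3, 3], "rotation": [-0.017, 0.005, 0.006]},
    {"offset": [8, 2, 3], "rotation": [0, 0, 0]},
    {"offset": [4, 1, 3], "rotation": [0, 0, 0]},
    {"offset": [0, 0, 0], "rotation": [0, 0, 0]},
    {"offset": [0, 0, 0], "rotation": [0, 0, 0]}
  ]
}}

```text
time: 28.02
tool_pos: [0.6133, 0.2934, 0.2226]
tool_rot: [-3.14, 0.002, 1.449]
contact_force: [1.0, -1.1, -2.0]
opening: 0.0098
```

```bash
python3 plan.py .613 .297 .21 1.454; python3 look.py dish .613 .297 3.03 .047 dishprerack
```

```text
t 28.02 pos [0.6133 0.2934 0.2226] rot [-3.140e+00  2.000e-03  1.449e+00] open 0.0098 F [ 1.  -1.1 -2. ]
offset mm [ 3.5 -0.7 12.6] rotvec [-0.001  0.002 -0.005] rows 0.3 in goal axes [ 3.5 -0.7 12.6]
dish 13.06 [0.6159 0.3152 3.0256]
```

View pics/w_dishprerack.png

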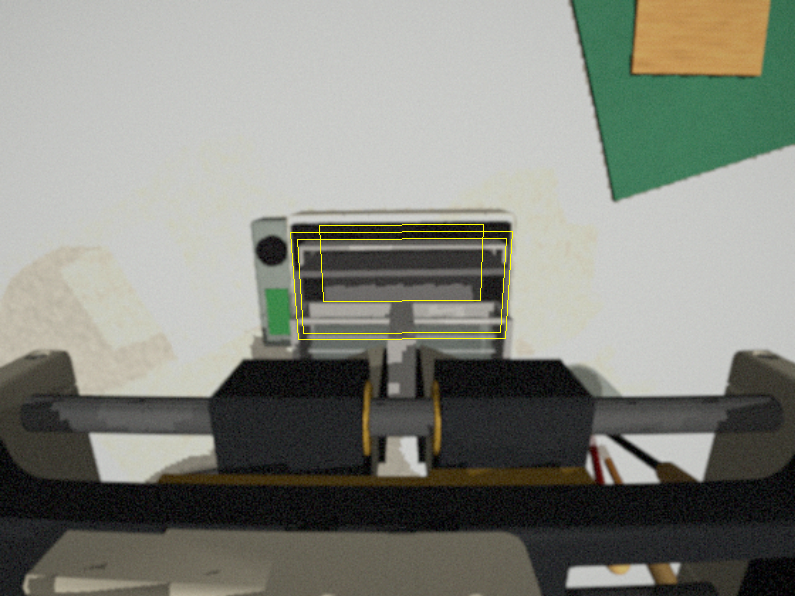

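```bash
cat > ov.py <<'E'
from h import *
import sys
# ov.py cam tag  name:x:y:yaw:z ...  
s=observe(); n,tag=sys.argv[1:3]
p=read_camera(n); e=ext(p,s)
B=np.ascontiguousarray(p['img'][:,:,::-1]); k=4; B=cv2.resize(B,None,fx=4,fy=4)
cols=[(0,255,255),(0,255,0),(255,0,255),(255,255,0)]
us=[]
for a,c in zip(sys.argv[3:],cols):
    v=a.split(':'); q=list(map(float,v[1:])); draw(B,p,e,v[0],q[:3],q[3],4,c); us.append(proj(p,np.array([[q[0],q[1],q[3]+.03]]),e)[0]*4)
u=np.mean(us,0).astype(int); y0=min(max(0,u[1]-300),1680-600); x0=min(max(0,u[0]-400),2240-800)
cv2.imwrite(f'pics/{tag}.png',np.clip(B[y0:y0+600,x0:x0+800]*1.4,0,255))
E
python3 ov.py wrist ovr1 pan:.6125:.296:3.03:.045 dish:.6133:.2975:3.027:.047 rack:.6133:.2934:3.02:.1246
python3 ov.py side ovr2 pan:.6125:.296:3.03:.045 dish:.6133:.2975:3.027:.047 rack:.6133:.2934:3.02:.1246
```

```text
[ WARN:0@1.431] global loadsave.cpp:1063 imwrite_ Unsupported depth image for selected encoder is fallbacked to CV_8U.
[ WARN:0@1.968] global loadsave.cpp:1063 imwrite_ Unsupported depth image for selected encoder is fallbacked to CV_8U.
```

View pics/ovr1.png

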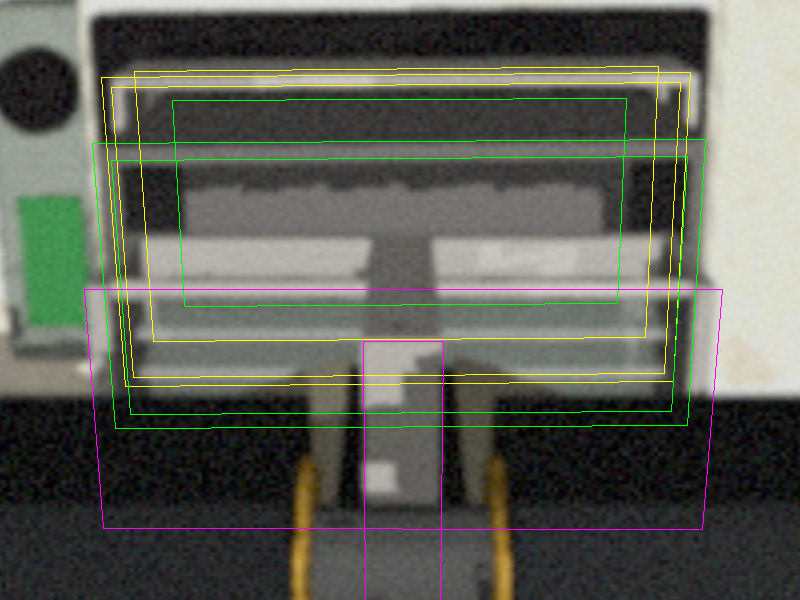

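View pics/ovr2.png

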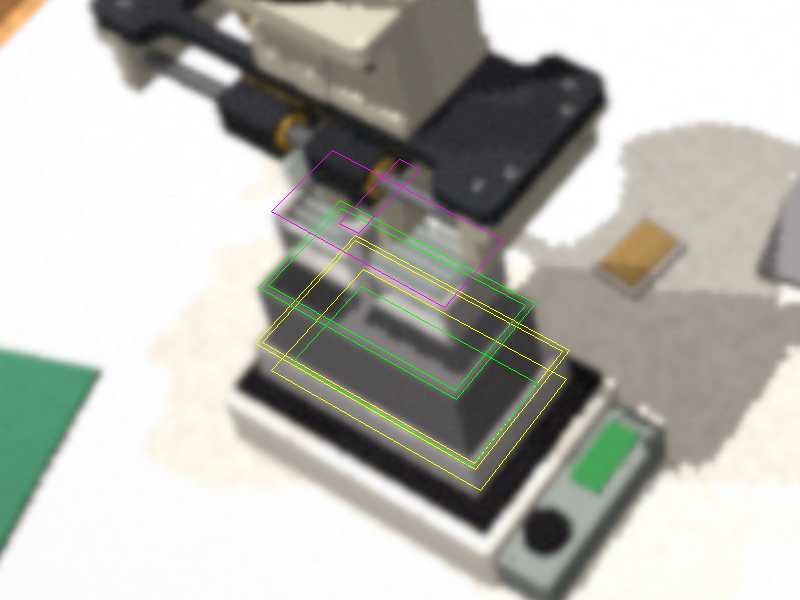

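Emit:
{"name": "apply_moves", "arguments": {
  "motion": [
    {"offset": [4, 0, 2], "rotation": [0, 0.002, -0.004]},
    {"offset": [0, 0, 2], "rotation": [0, 0, 0]},
    {"offset": [0, 0, 0], "rotation": [0, 0, 0]},
    {"offset": [0, 0, 0], "rotation": [0, 0, 0]}
  ]
}}

```text
time: 28.5
tool_pos: [0.614, 0.2971, 0.2195]
tool_rot: [-3.142, -0.001, 1.452]
contact_force: [0.2, 0.1, -0.3]
opening: 0.0096
```

```bash
python3 plan.py .6133 .2973 .195 1.454
```

```text
t 28.5 pos [0.614  0.2971 0.2195] rot [-3.142e+00 -1.000e-03  1.452e+00] open 0.0096 F [ 0.2  0.1 -0.3]
offset mm [ 0.1 -0.7 24.5] rotvec [ 0.    -0.001 -0.002] rows 0.6 in goal axes [ 0.2 -0.7 24.5]
```

Emit:
{"name": "apply_moves", "arguments": {
  "motion": [
    {"offset": [0, -1, 6], "rotation": [0, 0, 0]},
    {"offset": [0, 0, 8], "rotation": [0, 0, 0]},
    {"offset": [0, 0, 8], "rotation": [0, 0, 0]},
    {"offset": [0, 0, 4], "rotation": [0, 0, 0]},
    {"offset": [0, 0, 0], "rotation": [0, 0, 0]},
    {"offset": [0, 0, 0], "rotation": [0, 0, 0]}
  ]
}}

```text
time: 29.0
tool_pos: [0.6124, 0.2969, 0.1897]
tool_rot: [-3.14, 0.0, 1.452]
contact_force: [0.4, 0.2, -1.3]
opening: 0.0101
```

```bash
python3 plan.py .6133 .2973 .16 1.454
```

```text
t 29.0 pos [0.6124 0.2969 0.1897] rot [-3.14   0.     1.452] open 0.0101 F [ 0.4  0.2 -1.3]
offset mm [ 0.5  0.9 29.7] rotvec [-0.002  0.    -0.002] rows 0.7 in goal axes [ 0.5  0.9 29.7]
```

Emit:
{"name": "apply_moves", "arguments": {
  "motion": [
    {"offset": [0, 1, 6], "rotation": [-0.002, 0, 0]},
    {"offset": [0, 0, 8], "rotation": [0, 0, 0]},
    {"offset": [0, 0, 8], "rotation": [0, 0, 0]},
    {"offset": [0, 0, 6], "rotation": [0, 0, 0]},
    {"offset": [0, 0, 2], "rotation": [0, 0, 0]},
    {"offset": [0, 0, 0], "rotation": [0, 0, 0]}
  ]
}}

```text
time: 29.5
tool_pos: [0.6135, 0.2968, 0.1561]
tool_rot: [3.141, 0.0, 1.452]
contact_force: [0.7, -0.7, -1.7]
opening: 0.0097
```

```bash
python3 plan.py .6133 .2973 .148 1.454
```

```text
t 29.5 pos [0.6135 0.2968 0.1561] rot [3.141 0.    1.452] open 0.0097 F [ 0.7 -0.7 -1.7]
offset mm [ 0.5 -0.3  8.1] rotvec [ 0.     0.    -0.002] rows 0.2 in goal axes [ 0.5 -0.3  8.1]
```

Emit:
{"name": "apply_moves", "arguments": {
  "motion": [
    {"offset": [0, 0, 4], "rotation": [0, 0, 0]},
    {"offset": [0, 0, 3], "rotation": [0, 0, 0]},
    {"offset": [0, 0, 2], "rotation": [0, 0, 0]},
    {"offset": [0, 0, 0], "rotation": [0, 0, 0]}
  ]
}}

```text
time: 29.83
tool_pos: [0.6139, 0.2969, 0.1484]
tool_rot: [3.139, -0.001, 1.452]
contact_force: [-0.8, 0.4, -1.1]
opening: 0.0097
```

Emit:
{"name": "apply_moves", "arguments": {
  "motion": [
    {"offset": [0, 0, 3], "rotation": [0, 0, 0]},
    {"offset": [0, 0, 3], "rotation": [0, 0, 0]}
  ]
}}

```text
time: 30.0
tool_pos: [0.6142, 0.2971, 0.1479]
tool_rot: [3.136, -0.002, 1.453]
contact_force: [-9.8, -4.6, 20.3]
opening: 0.0098
```

Emit:
{"name": "apply_moves", "arguments": {
  "motion": [
    {"offset": [0, -1, -1], "rotation": [0, 0, 0]},
    {"offset": [0, 0, 0], "rotation": [0, 0, 0]}
  ]
}}

```text
time: 30.17
tool_pos: [0.6135, 0.2973, 0.1507]
tool_rot: [3.134, -0.003, 1.453]
contact_force: [0.5, 0.2, -0.2]
opening: 0.0097
```

Emit:
{"name": "apply_moves", "arguments": {
  "motion": [
    {"offset": [0, 0, 0], "rotation": [0, 0, 0]},
    {"offset": [0, 0, 0], "rotation": [0, 0, 0]},
    {"offset": [0, 0, 0], "rotation": [0, 0, 0]},
    {"offset": [0, 0, 0], "rotation": [0, 0, 0]},
    {"offset": [0, 0, 0], "rotation": [0, 0, 0]}
  ],
  "grip": 0.7
}}

```text
time: 30.58
tool_pos: [0.614, 0.2975, 0.1501]
tool_rot: [3.133, -0.004, 1.453]
contact_force: [-1.0, 0.1, 0.5]
opening: 0.0273
```

Emit:
{"name": "apply_moves", "arguments": {
  "motion": [
    {"offset": [0, 0, -15], "rotation": [0, 0, 0]},
    {"offset": [0, 0, -25], "rotation": [0, 0, 0]},
    {"offset": [0, 0, -30], "rotation": [0, 0, 0]},
    {"offset": [0, 0, -30], "rotation": [0, 0, 0]},
    {"offset": [0, 0, -30], "rotation": [0, 0, 0]},
    {"offset": [0, 0, -10], "rotation": [0, 0, 0]},
    {"offset": [0, 0, 0], "rotation": [0, 0, 0]}
  ]
}}

```text
time: 31.17
tool_pos: [0.6121, 0.2967, 0.2914]
tool_rot: [3.141, 0.0, 1.452]
contact_force: [-0.1, 0.7, -0.2]
opening: 0.0274
```

```bash
python3 plan.py .457 .12 .25 3.23; python3 ov.py wrist ovr3 pan:.6125:.296:3.03:.045 dish:.6133:.2975:3.027:.047 rack:.6135:.297:3.024:.05
```

```text
t 31.17 pos [0.6121 0.2967 0.2914] rot [3.141 0.    1.452] open 0.0274 F [-0.1  0.7 -0.2]
offset mm [-193.8 -133.2   41.4] rotvec [ 0.000e+00  1.000e-03 -1.778e+00] rows 14.3 in goal axes [ 170.1 -162.3   41.4][ WARN:0@1.422] global loadsave.cpp:1063 imwrite_ Unsupported depth image for selected encoder is fallbacked to CV_8U.
```

View pics/ovr3.png

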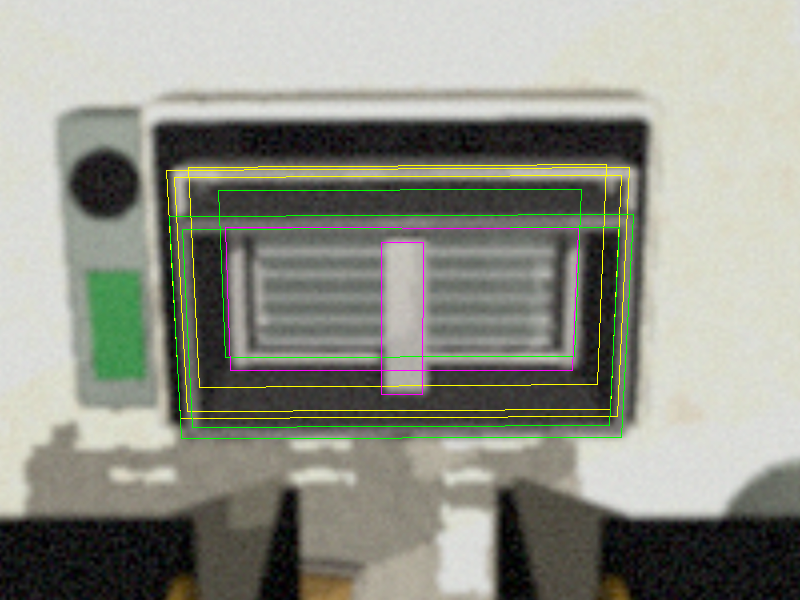

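Emit:
{"name": "apply_moves", "arguments": {
  "motion": [
    {"offset": [-20, -20, 0], "rotation": [0, 0, -0.05]},
    {"offset": [-30, -20, 0], "rotation": [0, 0, -0.1]},
    {"offset": [-33, -16, 0], "rotation": [0, 0, -0.12]},
    {"offset": [-36, -10, 0], "rotation": [0, 0, -0.12]},
    {"offset": [-36, -6, 0], "rotation": [0, 0, -0.12]},
    {"offset": [-30, 0, 0], "rotation": [0, 0, -0.12]},
    {"offset": [-10, 0, 0], "rotation": [0, 0, -0.12]},
    {"offset": [0, 0, 0], "rotation": [0, 0, -0.12]},
    {"offset": [0, 0, 0], "rotation": [0, 0, -0.12]},
    {"offset": [0, 0, 0], "rotation": [0, 0, -0.12]},
    {"offset": [0, 0, 0], "rotation": [0, 0, -0.12]},
    {"offset": [0, 0, 0], "rotation": [0, 0, -0.12]}
  ],
  "grip": 0
}}

```text
time: 32.22
tool_pos: [0.5601, 0.0994, 0.2679]
tool_rot: [-3.129, -0.029, 2.849]
contact_force: [-0.4, -0.2, -0.8]
opening: 0.0914
```

```bash
python3 plan.py .457 .12 .25 3.23
```

```text
t 32.22 pos [0.5601 0.0994 0.2679] rot [-3.129 -0.029  2.849] open 0.0914 F [-0.4 -0.2 -0.8]
offset mm [104.1  -9.8  21.1] rotvec [-0.007 -0.031 -0.381] rows 3.1 in goal axes [100.9  29.6  17.9]
```

Emit:
{"name": "apply_moves", "arguments": {
  "motion": [
    {"offset": [22, 0, 3], "rotation": [-0.007, -0.03, -0.1]},
    {"offset": [26, 2, 3], "rotation": [0, 0, -0.1]},
    {"offset": [26, 5, 3], "rotation": [0, 0, -0.1]},
    {"offset": [20, 6, 3], "rotation": [0, 0, -0.07]},
    {"offset": [8, 4, 0], "rotation": [0, 0, 0]},
    {"offset": [0, 0, 0], "rotation": [0, 0, 0]},
    {"offset": [0, 0, 0], "rotation": [0, 0, 0]}
  ]
}}

```text
time: 32.8
tool_pos: [0.4508, 0.1278, 0.2439]
tool_rot: [-3.137, -0.02, -3.04]
contact_force: [-0.8, 0.4, -0.7]
opening: 0.0921
```

```bash
python3 plan.py .457 .12 .25 3.23; python3 look.py lid .4575 .119 3.233 0;python3 plan.py .457 .12 .25 3.23
```

```text
t 32.8 pos [0.4508 0.1278 0.2439] rot [-3.137 -0.02  -3.04 ] open 0.0921 F [-0.8  0.4 -0.7]
offset mm [-5.2 -8.4 -6.2] rotvec [-0.005 -0.02   0.013] rows 0.3 in goal axes [-5.5 -8.3 -6.1]
lid 13.06 [0.4574 0.1204 3.2305]
t 32.85 pos [0.451  0.1278 0.2438] rot [-3.137 -0.02  -3.04 ] open 0.0917 F [-1.1  0.7 -0.7]
offset mm [-5.  -8.3 -6.2] rotvec [-0.005 -0.02   0.013] rows 0.3 in goal axes [-5.3 -8.2 -6.2]
```

View pics/w_lid.png

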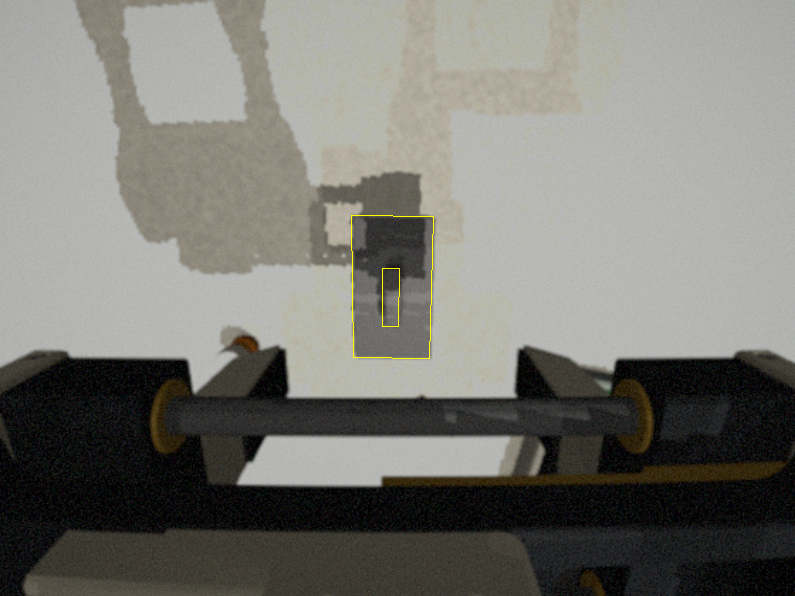

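Emit:
{"name": "apply_moves", "arguments": {
  "motion": [
    {"offset": [-3, -6, 20], "rotation": [-0.005, -0.02, 0.013]},
    {"offset": [-2, -4, 28], "rotation": [0, 0, 0]},
    {"offset": [0, 0, 28], "rotation": [0, 0, 0]},
    {"offset": [0, 0, 26], "rotation": [0, 0, 0]},
    {"offset": [0, 0, 14], "rotation": [0, 0, 0]},
    {"offset": [0, 0, 0], "rotation": [0, 0, 0]},
    {"offset": [0, 0, 0], "rotation": [0, 0, 0]}
  ]
}}

```text
time: 33.43
tool_pos: [0.4645, 0.1158, 0.1222]
tool_rot: [3.141, 0.007, -3.06]
contact_force: [0.0, 0.0, 0.2]
opening: 0.0917
```

```bash
python3 plan.py .4574 .1204 .08 3.23
```

```text
t 33.43 pos [0.4645 0.1158 0.1222] rot [ 3.141  0.007 -3.06 ] open 0.0917 F [0.  0.  0.2]
offset mm [ 7.   5.2 42.2] rotvec [ 0.     0.007 -0.007] rows 1.0 in goal axes [ 6.6  5.2 42.2]
```

Emit:
{"name": "apply_moves", "arguments": {
  "motion": [
    {"offset": [5, 4, 12], "rotation": [0, 0.007, -0.007]},
    {"offset": [2, 1, 13], "rotation": [0, 0, 0]},
    {"offset": [0, 0, 10], "rotation": [0, 0, 0]},
    {"offset": [0, 0, 3], "rotation": [0, 0, 0]},
    {"offset": [0, 0, 0], "rotation": [0, 0, 0]},
    {"offset": [0, 0, 0], "rotation": [0, 0, 0]}
  ]
}}

```text
time: 33.93
tool_pos: [0.4628, 0.1198, 0.0868]
tool_rot: [-3.142, 0.01, -3.055]
contact_force: [0.7, -0.0, -0.2]
opening: 0.0916
```

```bash
python3 plan.py .4574 .1204 .08 3.23
```

```text
t 33.93 pos [0.4628 0.1198 0.0868] rot [-3.142  0.01  -3.055] open 0.0916 F [ 0.7 -0.  -0.2]
offset mm [5.4 1.1 6.8] rotvec [-0.     0.01  -0.002] rows 0.2 in goal axes [5.3 1.1 6.8]
```

Emit:
{"name": "apply_moves", "arguments": {
  "motion": [
    {"offset": [5, 1, 4], "rotation": [0, 0.01, -0.002]},
    {"offset": [0, 0, 2], "rotation": [0, 0, 0]},
    {"offset": [0, 0, 0], "rotation": [0, 0, 0]}
  ]
}}

```text
time: 34.18
tool_pos: [0.4587, 0.1204, 0.082]
tool_rot: [-3.142, 0.002, -3.053]
contact_force: [-0.2, 0.5, -0.1]
opening: 0.0919
```

```bash
python3 plan.py .4574 .1204 .08 3.23
```

```text
t 34.18 pos [0.4587 0.1204 0.082 ] rot [-3.142e+00  2.000e-03 -3.053e+00] open 0.0919 F [-0.2  0.5 -0.1]
offset mm [1.3 0.2 2. ] rotvec [-0.     0.002  0.   ] rows 0.1 in goal axes [1.3 0.2 2. ]
```

Emit:
{"name": "apply_moves", "arguments": {
  "motion": [
    {"offset": [1, 0, 2], "rotation": [0, 0.002, 0]},
    {"offset": [0, 0, 0], "rotation": [0, 0, 0]},
    {"offset": [0, 0, 0], "rotation": [0, 0, 0]},
    {"offset": [0, 0, 0], "rotation": [0, 0, 0]},
    {"offset": [0, 0, 0], "rotation": [0, 0, 0]},
    {"offset": [0, 0, 0], "rotation": [0, 0, 0]},
    {"offset": [0, 0, 0], "rotation": [0, 0, 0]},
    {"offset": [0, 0, 0], "rotation": [0, 0, 0]},
    {"offset": [0, 0, 0], "rotation": [0, 0, 0]},
    {"offset": [0, 0, 0], "rotation": [0, 0, 0]},
    {"offset": [0, 0, 0], "rotation": [0, 0, 0]},
    {"offset": [0, 0, 0], "rotation": [0, 0, 0]}
  ],
  "grip": 1,
  "grip_force": 20
}}

```text
time: 35.18
tool_pos: [0.458, 0.1203, 0.0806]
tool_rot: [-3.142, 0.002, -3.053]
contact_force: [-0.6, 0.2, -0.1]
opening: 0.0162
```

Emit:
{"name": "apply_moves", "arguments": {
  "motion": [
    {"offset": [0, 0, 0], "rotation": [0, 0, 0]},
    {"offset": [0, 0, 0], "rotation": [0, 0, 0]},
    {"offset": [0, 0, 0], "rotation": [0, 0, 0]},
    {"offset": [0, 0, 0], "rotation": [0, 0, 0]}
  ]
}}

```text
time: 35.52
tool_pos: [0.458, 0.1203, 0.0806]
tool_rot: [-3.142, 0.002, -3.053]
contact_force: [-0.2, 0.2, -0.1]
opening: 0.0119
```

Emit:
{"name": "apply_moves", "arguments": {
  "motion": [
    {"offset": [0, 0, -12], "rotation": [0, 0, 0]},
    {"offset": [0, 0, -18], "rotation": [0, 0, 0]},
    {"offset": [0, 0, -25], "rotation": [0, 0, 0]},
    {"offset": [0, 0, -28], "rotation": [0, 0, 0]},
    {"offset": [0, 0, -28], "rotation": [0, 0, 0]},
    {"offset": [0, 0, -25], "rotation": [0, 0, 0]},
    {"offset": [0, 0, -15], "rotation": [0, 0, 0]},
    {"offset": [0, 0, 0], "rotation": [0, 0, 0]},
    {"offset": [0, 0, 0], "rotation": [0, 0, 0]}
  ]
}}

```text
time: 36.27
tool_pos: [0.4558, 0.12, 0.236]
tool_rot: [-3.141, -0.006, -3.053]
contact_force: [-0.3, 0.4, -1.2]
opening: 0.0116
```

```bash
python3 - <<'E'
from h import *
s=observe();dz=s['tool_pos'][2]-.0805; print(s['tool_pos'],s['tool_rot'],dz)
p=read_camera('wrist'); e=ext(p,s); k=1.42
B=cv2.resize(np.ascontiguousarray(p['img'][:,:,::-1]),None,fx=k,fy=k)
draw(B,p,e,'lid',(s['tool_pos'][0],s['tool_pos'][1],s['tool_rot'][2]),dz,k)
cv2.imwrite('pics/w_lidheld.png',B)
E
python3 plan.py .60 .27 .24 3.028
```

```text
[0.45582767 0.12003892 0.23602397] [-3.14145209 -0.00573437 -3.05294636] 0.15552396954792086
t 36.32 pos [0.4558 0.12   0.2358] rot [-3.141 -0.006 -3.053] open 0.0118 F [ 0.3 -0.1 -0.6]
offset mm [-156.9  136.6   -5.2] rotvec [-0.001 -0.006  0.202] rows 5.0 in goal axes [-126.3  165.3   -4.2]
```

View pics/w_lidheld.png

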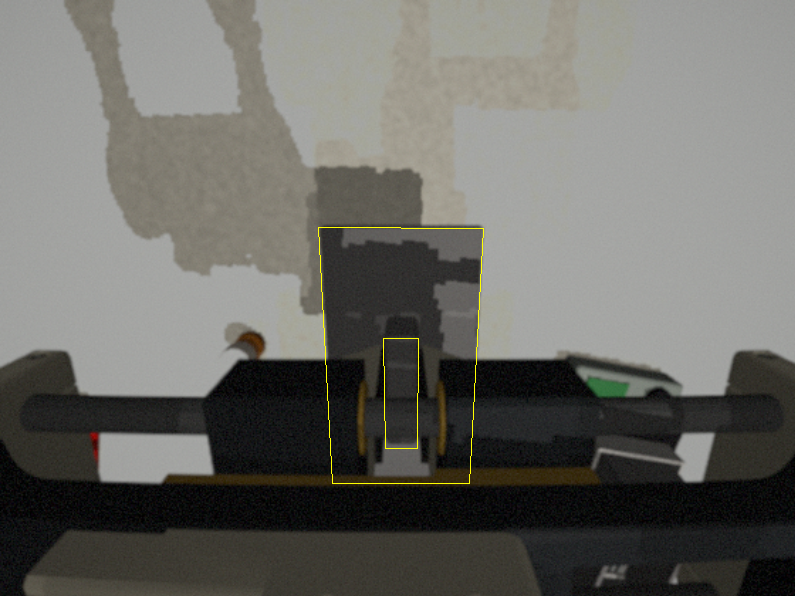

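Emit:
{"name": "apply_moves", "arguments": {
  "motion": [
    {"offset": [-14, 14, 0], "rotation": [0, -0.005, 0.04]},
    {"offset": [-18, 20, 0], "rotation": [0, 0, 0.04]},
    {"offset": [-20, 24, -1], "rotation": [0, 0, 0.04]},
    {"offset": [-20, 25, -1], "rotation": [0, 0, 0.04]},
    {"offset": [-20, 26, -1], "rotation": [0, 0, 0.03]},
    {"offset": [-18, 24, -1], "rotation": [0, 0, 0]},
    {"offset": [-14, 18, 0], "rotation": [0, 0, 0]},
    {"offset": [-6, 8, 0], "rotation": [0, 0, 0]},
    {"offset": [0, 0, 0], "rotation": [0, 0, 0]},
    {"offset": [0, 0, 0], "rotation": [0, 0, 0]}
  ]
}}

```text
time: 37.15
tool_pos: [0.5905, 0.2796, 0.2154]
tool_rot: [-3.129, -0.031, 3.028]
contact_force: [-1.0, -0.4, -2.1]
opening: 0.0115
```

```bash
python3 plan.py .6135 .297 .22 3.028
```

```text
t 37.15 pos [0.5905 0.2796 0.2154] rot [-3.129 -0.031  3.028] open 0.0115 F [-1.  -0.4 -2.1]
offset mm [-20.7  19.8  -5.5] rotvec [-0.013 -0.031  0.   ] rows 0.7 in goal axes [-20.9  19.9  -4.6]
```

Emit:
{"name": "apply_moves", "arguments": {
  "motion": [
    {"offset": [-9, 8, -4], "rotation": [-0.012, -0.03, 0]},
    {"offset": [-7, 7, -2], "rotation": [0, 0, 0]},
    {"offset": [-4, 4, 0], "rotation": [0, 0, 0]},
    {"offset": [0, 0, 0], "rotation": [0, 0, 0]},
    {"offset": [0, 0, 0], "rotation": [0, 0, 0]}
  ]
}}

```text
time: 37.57
tool_pos: [0.6123, 0.2946, 0.2181]
tool_rot: [-3.139, -0.002, 3.026]
contact_force: [-0.6, -0.3, -0.4]
opening: 0.0121
```

```bash
python3 plan.py .6135 .297 .21 3.028
```

```text
t 37.57 pos [0.6123 0.2946 0.2181] rot [-3.139e+00 -2.000e-03  3.026e+00] open 0.0121 F [-0.6 -0.3 -0.4]
offset mm [-1.   2.6  8.1] rotvec [-0.002 -0.002 -0.002] rows 0.2 in goal axes [-0.9  2.5  8.1]
```

Emit:
{"name": "apply_moves", "arguments": {
  "motion": [
    {"offset": [-1, 2, 4], "rotation": [-0.002, -0.002, 0]},
    {"offset": [0, 0, 4], "rotation": [0, 0, 0]},
    {"offset": [0, 0, 0], "rotation": [0, 0, 0]},
    {"offset": [0, 0, 0], "rotation": [0, 0, 0]}
  ]
}}

```text
time: 37.9
tool_pos: [0.6129, 0.2954, 0.2097]
tool_rot: [-3.142, 0.001, 3.025]
contact_force: [-0.5, 0.5, -1.0]
opening: 0.0119
```

```bash
python3 plan.py .6135 .297 .1846 3.028 2>&1; python3 ov.py side ovl2 dish:.6135:.2970:3.027:.047 lid:.6135:.297:3.028:.129 2>/dev/null;python3 plan.py .6135 .297 .1846 3.028
```

```text
t 37.9 pos [0.6129 0.2954 0.2097] rot [-3.142e+00  1.000e-03  3.025e+00] open 0.0119 F [-0.5  0.5 -1. ]
offset mm [-0.4  1.6 25.1] rotvec [-0.     0.001 -0.003] rows 0.6 in goal axes [-0.4  1.6 25.1]
t 37.95 pos [0.6129 0.2954 0.2096] rot [-3.141e+00  1.000e-03  3.025e+00] open 0.0118 F [-0.1  0.3 -1.6]
offset mm [-0.4  1.7 25. ] rotvec [-0.     0.001 -0.003] rows 0.6 in goal axes [-0.4  1.7 25. ]
```

View pics/ovl2.png

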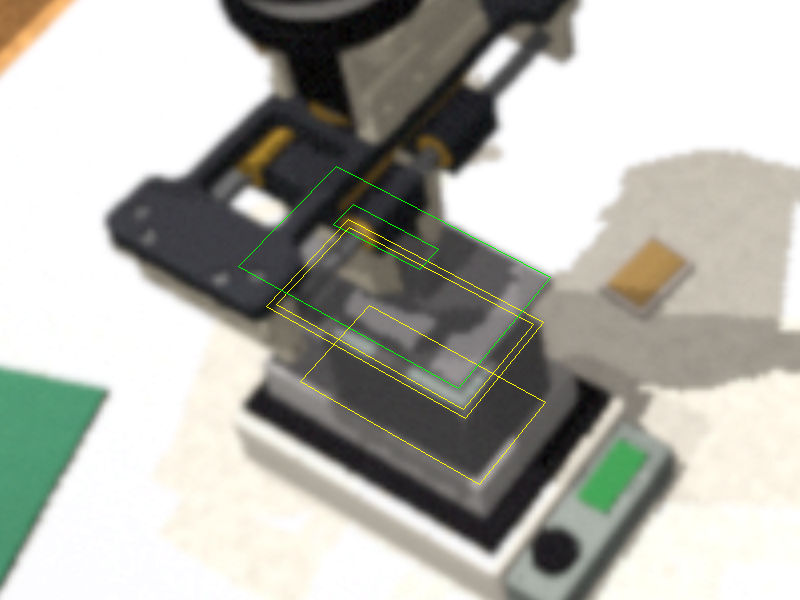

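Aligned. I descend.

Emit:
{"name": "apply_moves", "arguments": {
  "motion": [
    {"offset": [0, 2, 5], "rotation": [0, 0, 0]},
    {"offset": [0, 0, 6], "rotation": [0, 0, 0]},
    {"offset": [0, 0, 5], "rotation": [0, 0, 0]},
    {"offset": [0, 0, 2], "rotation": [0, 0, 0]},
    {"offset": [0, 0, 0], "rotation": [0, 0, 0]},
    {"offset": [0, 0, 0], "rotation": [0, 0, 0]}
  ]
}}

```text
time: 38.45
tool_pos: [0.6128, 0.2975, 0.1892]
tool_rot: [-3.141, -0.0, 3.025]
contact_force: [0.4, 0.5, -1.3]
opening: 0.0117
```

```bash
python3 plan.py .6135 .297 .1846 3.028
```

```text
t 38.45 pos [0.6128 0.2975 0.1892] rot [-3.141 -0.     3.025] open 0.0117 F [ 0.4  0.5 -1.3]
offset mm [-0.8 -0.4  4.6] rotvec [-0.001 -0.    -0.003] rows 0.1 in goal axes [-0.8 -0.4  4.6]
```

Emit:
{"name": "apply_moves", "arguments": {
  "motion": [
    {"offset": [-1, 0, 3], "rotation": [0, 0, 0]},
    {"offset": [0, 0, 2], "rotation": [0, 0, 0]},
    {"offset": [0, 0, 0], "rotation": [0, 0, 0]}
  ]
}}

```text
time: 38.7
tool_pos: [0.6142, 0.2974, 0.1846]
tool_rot: [-3.142, 0.001, 3.025]
contact_force: [-0.2, -0.7, -1.4]
opening: 0.0117
```

Emit:
{"name": "apply_moves", "arguments": {
  "motion": [
    {"offset": [0, 0, 3], "rotation": [0, 0, 0]},
    {"offset": [0, 0, 3], "rotation": [0, 0, 0]}
  ]
}}

```text
time: 38.87
tool_pos: [0.6142, 0.2975, 0.1846]
tool_rot: [3.14, 0.004, 3.026]
contact_force: [-8.0, -3.5, 15.7]
opening: 0.012
```

Emit:
{"name": "apply_moves", "arguments": {
  "motion": [
    {"offset": [1, 0, -1], "rotation": [0, 0, 0]},
    {"offset": [0, 0, 0], "rotation": [0, 0, 0]}
  ]
}}

```text
time: 39.03
tool_pos: [0.6133, 0.2976, 0.1874]
tool_rot: [3.139, 0.006, 3.026]
contact_force: [0.8, 0.3, -1.3]
opening: 0.0119
```

Emit:
{"name": "apply_moves", "arguments": {
  "motion": [
    {"offset": [0, 0, 0], "rotation": [0, 0, 0]},
    {"offset": [0, 0, 0], "rotation": [0, 0, 0]},
    {"offset": [0, 0, 0], "rotation": [0, 0, 0]},
    {"offset": [0, 0, 0], "rotation": [0, 0, 0]},
    {"offset": [0, 0, 0], "rotation": [0, 0, 0]},
    {"offset": [0, 0, 0], "rotation": [0, 0, 0]}
  ],
  "grip": 0.5
}}

```text
time: 39.53
tool_pos: [0.6137, 0.2976, 0.1864]
tool_rot: [3.139, 0.006, 3.025]
contact_force: [0.1, -0.6, -0.0]
opening: 0.0441
```

Emit:
{"name": "apply_moves", "arguments": {
  "motion": [
    {"offset": [0, 0, -15], "rotation": [0, 0, 0]},
    {"offset": [0, 0, -25], "rotation": [0, 0, 0]},
    {"offset": [0, 0, -30], "rotation": [0, 0, 0]},
    {"offset": [0, 0, -25], "rotation": [0, 0, 0]},
    {"offset": [0, 0, -15], "rotation": [0, 0, 0]},
    {"offset": [0, 0, 0], "rotation": [0, 0, 0]},
    {"offset": [0, 0, 0], "rotation": [0, 0, 0]}
  ]
}}

```text
time: 40.12
tool_pos: [0.6124, 0.2972, 0.2971]
tool_rot: [-3.141, -0.0, 3.025]
contact_force: [0.8, 0.5, 0.3]
opening: 0.0458
```

```bash
python3 plan.py .6135 .297 .3 3.028; python3 ov.py side fs pan:.6125:.296:3.03:.045 dish:.6135:.2970:3.027:.047 lid:.6135:.297:3.028:.104 2>/dev/null; python3 ov.py wrist fw pan:.6125:.296:3.03:.045 dish:.6135:.2970:3.027:.047 lid:.6135:.297:3.028:.104 2>/dev/null
```

```text
t 40.12 pos [0.6124 0.2972 0.2971] rot [-3.141 -0.     3.025] open 0.0458 F [0.8 0.5 0.3]
offset mm [-1.1 -0.  -2.9] rotvec [-0.001 -0.    -0.003] rows 0.1 in goal axes [-1.1 -0.  -2.9]
```

View pics/fs.png

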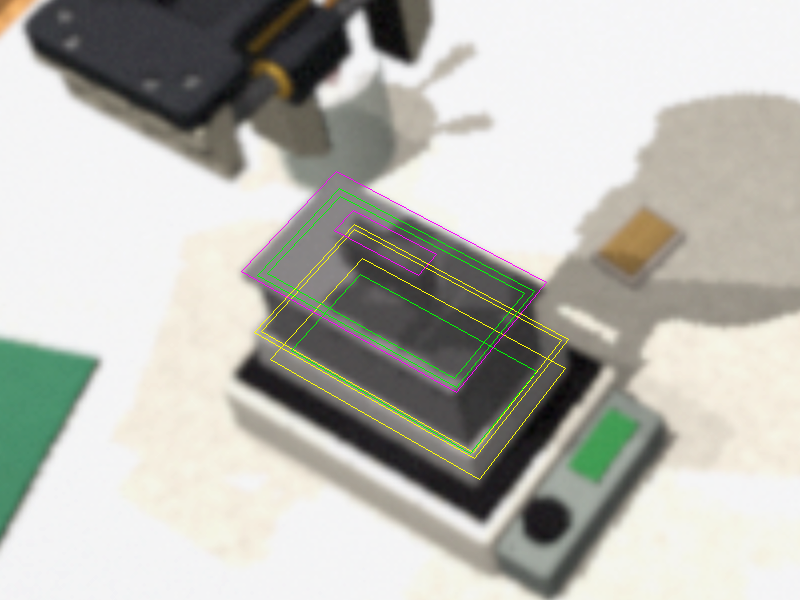

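View pics/fw.png

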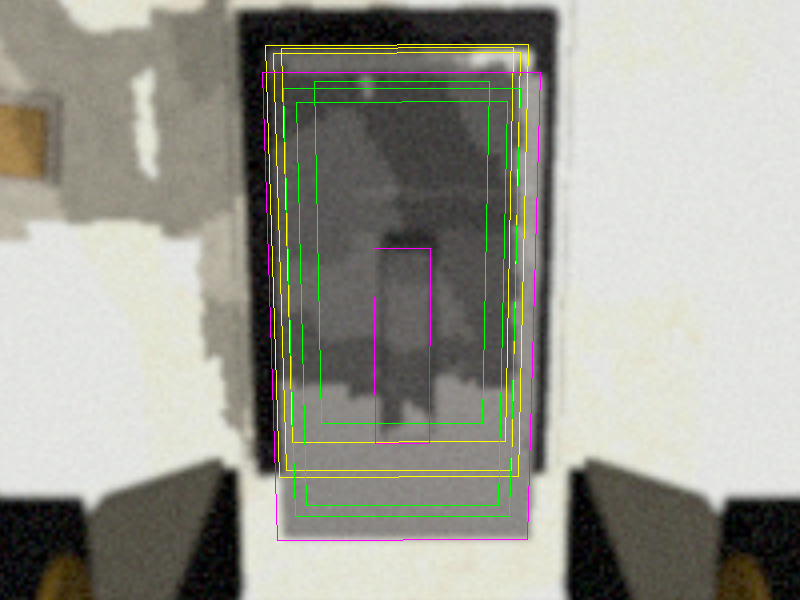

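The lid sits flat on the rim in both views, and the arm is clear at 40 s. I hand in.

```bash
python3 -c "
from cell import *
s=observe(); print(s['time'],s['qvel'].round(3),s['contact_force'])
print(hand_in())"
```

```text
40.2167 [ 0.003  0.014  0.017  0.002  0.    -0.   ] [-0.45847838 -0.69076973  0.4659695 ]
the job is handed in; nothing more can be done
None
```

I set the pan, dish, grey rack and lid on the warming plate in that order, and handed the job in at about 40 s. Each part was lowered until the wrist force showed contact, then released; I left the red rack and the bystanders alone.

**Last checks:** wireframe overlays in the side and wrist pictures matched the pan, dish and lid to within about 2 mm. The rack overlay matched equally well before the lid went on. The lid met the rim at the tool height I had calculated, so its plug is in the mouth. The arm was clear of everything when I handed in.

**Checks that disagreed:**
- Three automatic edge fits went wrong because the gripper or stacked parts hid the edges: the pan in the top view, the pan under the dish, and the dish before the rack went in. I replaced these with overlays checked by eye.
- The fixed cameras put the plate about 4 mm apart sideways, with the wrist camera agreeing with the top view. The pan still looked centred.
- I took no final picture of all the bystanders; I relied on staying clear of them and on no unexpected contact force showing.

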